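# Pack the glaze jars in the carrier and bolt its keeper bar

### The arm

A 7-joint arm with a two-finger parallel gripper is mounted at the origin on a cart in front of the work surface, level with it; the furniture and walls round the work are solid. World frame = base frame: x ahead of the robot, y to its left, z up, the work surface at z = 0. Lengths are in m, angles in rad, forces in N, time in s.
With the tool pointing down it reaches from about 0.425 to 0.875 m from the base axis. Payload 4.7 kg.
Tool frame: the origin (TCP) lies midway between the tips of the shut fingers; the grasp point (between the pads) lies 19 mm behind it; z points along the fingers, y is the direction in which the jaws open and shut (so a half turn about z gives the same grasp; the last joint's range is limited). The gripper opens to 87 mm and grips with 3 to 60 N. Pads are 19 mm wide; open, the fingers measure 117 mm over their backs; the gripper's body (75 mm by 190 mm) begins 51 mm behind the grasp point.
Start: joints at [1.311, 0.321, -0.07, 1.45, 0.023, 1.371, -0.057], TCP at [0.176, -0.626, 0.223] pointing down, gripper open.
Joint ranges: [-2.86, 2.86], [-0.3, 2.09], [-1.38, 1.24], [0.06, 2.45], [-1.56, 4.7], [0.09, 2.05], [-2.69, 2.69]. Speed limits (rad/s): [2.57, 2.57, 3.14, 3.14, 3.14, 3.14, 3.14].

### API

Orientations are given as a rotation vector (axis times angle).
In Python, from bench import monitor, eyes, order gives the robot as it stands. The module is installed in compiled form; this text tells all that it offers.
- The arm moves only by the shell command python3 -m pendant 'ROWS' [FORCE]. ROWS is JSON, a list of rows, each a list of 3 entries, a list of its own where there are three numbers: the turn, a rotation vector about the tool's x, y, z in degrees, then the shift along the tool's x, y, z in m, then the gripper command: -1 is fully open, 1 is shut, values between are in proportion. In form: [[[rx, ry, rz], [tx, ty, tz], hand], ...]. A call has 1 to 8 rows; each row shifts and turns the commanded pose from where the row before left it, along the tool's axes as they then stand; what a row does not reach is not made up. A row lasts 1/8 s, in which the tool goes at most 62.5 mm and 10.7 degrees, less where a joint would pass 70% of its speed; a pose out of reach is approached as far as the arm can. A call is refused whole if a number of a shift passes 0.0625 or a number of a turn 10.7, either way. A call with a gripper value outside its range is refused whole. The fingers move at their own pace and stop on an object; FORCE is the grip in N (left out, the last holds). Time passes only in rows, so rows that do not move let the fingers close. It gives the time, the measured TCP pose, the force and the opening at its end, in the units of the state.
- monitor.get_state(): the state, without advancing time (a new reading comes with each control period).
- eyes.get_image(name): name is "side" or "top" or "wrist"; returns a dict with "color" (480x640x3 uint8, red, green, blue), "range_z" (480x640 float32, m along the optical axis (not along the pixel's ray), 0 where there is no reading), "fx", "fy", "cx", "cy" (pixels), "world_to_cam" (4x4, takes a point from world to camera coordinates). Camera axes: x right, y up, looking along -z (the intrinsics and any distortion apply to the point x, -y, -z); pixel columns grow to the right and rows downward; lengths in m; the calibration is good to about 2 mm. A picture is of the moment at which its call begins.
- order.close_job(): hands the job in, once; it reports no verdict.
The state is a dict: "time": time; "joint_positions": joint angles; "qd": joint speeds; "joint_torque": joint torques, N m; "position": TCP position; "tool_rot": TCP orientation; "ft_force": force on the tool from outside, world axes, zero at the start; "torque": the same for the moment, N m; "grip_width": opening from 0.0 (shut) to 1.0 (fully open).
Only numpy, scipy, OpenCV 4.12 (cv2) and the standard library are available. Lean on these libraries where they do the work, as an engineer would, in place of code of your own. Each camera call takes 0.05 s, during which the arm holds its last target.

### The job

Pack the loose glaze jars standing at the front left of the table (two or three; those at the back and on the chest stay) into the wooden jar carrier: unbolt it (lift the bolt's handle out of its notch, draw the bolt right back, drop the handle into the other notch), then lift the keeper bar off its stud and swing it about a quarter turn clear of the bays. Stand each jar upright in a bay of its own, then swing the bar back over them so that its slot drops fully over the stud, and bolt it: lift the handle, push the bolt home over the bar's end and drop the handle into its first notch. Leave the small ceramic bowl and cup where they stand.

Things in the scene. Friction and masses are not known exactly. Their poses are not given: they have to be found in the camera images.
- carrier: Wooden jar carrier fixed to the table: base board 12 mm thick (x -118 to +58, y -180 to +176 mm), a row of three bays, a keeper bar above them, a barrel bolt at one end. Origin on the table under the middle bay; x across the row, away from the robot at yaw 0; y along the row; z up. Bay rims (8 mm rails, 6 mm partitions) end 34 mm above the table.
- bay_1 (a point): Centre of the floor of the bay nearest the bolt, 12 mm above the table, carrier y = -70 mm. A bay is 66 mm (x) by about 65 mm (y) inside, its rims 22 mm above its floor.
- bay_2 (a point): The same for the middle bay, carrier y = 0.
- bay_3 (a point): The same for the bay nearest the pivot post, carrier y = +70 mm.
- pivot (a point): On the vertical axis of the pivot bolt (12 mm thick, top 118 mm above the table, on a post 28 mm thick), at the height of the underside of the lowered bar, 84 mm above the table; carrier (0, 145) mm.
- stud_tip (a point): Top of the upright steel stud (8 mm thick, round top), 98 mm above the table, on a post 28 mm thick at carrier (0, -125) mm. It stands 14 mm above the underside of the lowered bar.
- bolt_rod (a point): Point on the axis of the steel bolt rod (12 mm thick) near its end, on the bar's middle line when shut: carrier (0, -147, 101) mm; it slides along carrier x. Shut, it lies 3 mm above the bar's prongs, which then cannot be lifted. Its wooden block fills carrier x -115 to -30, y -160 to -126 mm up to z = 92 mm, the straps and guide plate up to 111 mm.
- bar_knob (a point): Grip point of the keeper bar's upright round wooden knob (22 mm thick, 44 mm high): on its axis, 24 mm above the bar's top and 20 mm below the knob's top, 180 mm from the pivot axis; 116 mm above the table when the bar is down. The round knob may turn in a grip while the bar swings.
- slot (a point): Point in the slot at the bar's underside, 270 mm from the pivot axis, over the stud when the bar is in place. The bar is flat aluminium, 31 mm wide, 8 mm thick, reaching 306 mm from the pivot; its free end is a fork of two prongs with an open-ended slot 15 mm wide, 248 to 306 mm from the pivot.
- bar_swing (a joint): Angle of the keeper bar about the pivot bolt, rad: 0 = over the bays, slot over the stud (bar points along carrier -y), growing as it swings towards carrier +x (away from the robot, anticlockwise from above), limits -0.04 and 1.7. It stays where it is left (friction 0.03 N m).
- bar_lift (a joint): Height of the keeper bar above its lowest position, m, 0 to 0.025. Lifting by 15 mm or more clears the stud; the bar (270 g) sinks under its weight when let go, in any swing position. Lowered, its underside is 84 mm above the table, 5 mm above the lids of packed jars.
- bolt_knob (a point): Centre of the ball knob (20 mm thick, steel) at the end of the bolt's handle (8 mm thick), 50 mm from the rod's axis. Handle down: it points along carrier -y, level, knob at carrier (-47, -197, 101) mm when shut, (-97, -197, 101) mm when drawn back. Lifted, it swings in the carrier's y-z plane, up and in over the rod. The ball may turn in a grip.
- bolt_slide (a joint): Travel of the barrel bolt, m: 0 = shut (rod over the bar's end), 0.050 = fully drawn back (towards carrier -x, clear of the bar). About 1 N of friction. The handle's two notches are 14 mm wide, centred at 0 and 0.050.
- bolt_turn (a joint): Angle of the bolt's handle, rad: 0 = level, down in a notch; grows as it is lifted, limit 1.45. Above about 0.85 rad it clears the guide plate between the notches and the bolt can slide; let go, it falls by its weight into the notch, or rests on the plate at about 0.8 rad if not over a notch.
- jar_a_mid (a point): Centre, half-way up, of a standing round white jar with a blue screw lid, 50 mm across, 67 mm high, about 0.12 kg, bottom-heavy; its z axis is the jar's axis. None if this jar is absent. Any jar may go in any bay.
- jar_b_mid (a point): Centre, half-way up, of a standing round white jar with a red screw lid, 50 mm across, 67 mm high, about 0.12 kg, bottom-heavy; its z axis is the jar's axis. None if this jar is absent. Any jar may go in any bay.
- jar_c_mid (a point): Centre, half-way up, of a standing round white jar with a purple screw lid, 50 mm across, 67 mm high, about 0.12 kg, bottom-heavy; its z axis is the jar's axis. None if this jar is absent. Any jar may go in any bay.
- jar_d_mid (a point): Centre, half-way up, of a standing round white jar with a white screw lid, 50 mm across, 67 mm high, about 0.12 kg, bottom-heavy; its z axis is the jar's axis. None if this jar is absent. Any jar may go in any bay.
- pot: Bystander: small ceramic bowl, 69 mm across, 46 mm high, origin under its middle.
- cup: Bystander: small ceramic cup, 65 mm across, 43 mm high, origin under its middle.
Things that resemble listed ones, but are neither listed nor needed, are in the scene too. Leave any orange or yellow look-alike of the part that bears jar_d_mid alone.

How it is judged:
On the way, in this order (a step that is already met when the one before it is completed fails the run):
1. the bolt is drawn back and its handle lies in the back notch (value of joint bolt_slide above 0.043 m and value of joint bolt_turn below 0.15 rad), for 0.2 s.
2. the keeper bar is swung clear of the bays (value of joint bar_swing above 1.1 rad), for 0.2 s.
3. every jar stands upright in a bay (x of jar_a_mid in the frame of carrier between -0.016 and 0.016 m and y of jar_a_mid in the frame of carrier between -0.088 and 0.088 m and z of jar_a_mid in the frame of carrier between 0.04 and 0.052 m and angle between each of jar_a_mid, jar_b_mid, jar_c_mid, jar_d_mid's own z axis and vertical below 0.12 rad and linear speed of each of jar_a, jar_b, jar_c, jar_d below 0.02 m/s and x of jar_b_mid in the frame of carrier between -0.016 and 0.016 m and y of jar_b_mid in the frame of carrier between -0.088 and 0.088 m and z of jar_b_mid in the frame of carrier between 0.04 and 0.052 m and x of jar_c_mid in the frame of carrier between -0.016 and 0.016 m and y of jar_c_mid in the frame of carrier between -0.088 and 0.088 m and z of jar_c_mid in the frame of carrier between 0.04 and 0.052 m and x of jar_d_mid in the frame of carrier between -0.016 and 0.016 m and y of jar_d_mid in the frame of carrier between -0.088 and 0.088 m and z of jar_d_mid in the frame of carrier between 0.04 and 0.052 m), for 0.2 s.
4. the bar is back over the jars with its slot down over the stud (value of joint bar_swing between -0.025 and 0.025 rad and value of joint bar_lift below 0.004 m), for 0.2 s.
At the end, for the whole second after the job is handed in: Every present jar stands in a bay (upright within 0.12 rad, within 16 mm of the row's middle line, on the bay floor), at rest; the bar is down within 4 mm with its slot over the stud (within 0.025 rad); the bolt is shut within 7 mm and its handle lies in its notch (below 0.15 rad) (all of step 3 and all of step 4 and value of joint bolt_slide below 0.007 m and value of joint bolt_turn below 0.15 rad); the robot touches nothing.
It fails at once if the ceramic pot or cup is pushed more than 4 cm (distance of any of pot, cup from where it was at the start of the episode above 0.04 m).
Of jar_a, jar_b, jar_c, jar_d only 2 to 3 are there at a start; the rules pass over those that are not, and their reading is None.
At some moment in a run one of jar_a, jar_b, jar_c, jar_d may be knocked a few centimetres aside while the robot is not near it.
Once in a run the grip may slacken for a moment while it holds something.
It also fails if it takes over 192 s, if anything falls off the work surface, if the arm or the gripper's body presses on something with over 40 N, if the wrist force passes 120 N, or if a joint passes its speed limit or range.

## Working session

There is one attempt and no reset: what is moved stays moved. The work goes in short steps, Python scripts to look and compute and a shell command to move; the robot and the scene stay as the last step left them, time stands still between calls to the robot, and variables do not carry over. Pictures are saved under pics/ and viewed, and the job is handed in when it is done.

```bash
ls; mkdir -p pics; python3 - <<'E'
from bench import monitor, eyes
import cv2, numpy as np
s=monitor.get_state(); print({k:np.round(v,4).tolist() for k,v in s.items()})
for n in ("top","side","wrist"):
    im=eyes.get_image(n); cv2.imwrite(f"pics/{n}0.png",im["color"][:,:,::-1]); np.savez(f"pics/{n}0.npz",**im)
    print(n,im["fx"],im["fy"],im["cx"],im["cy"],np.round(im["world_to_cam"],4).tolist(), [k for k in im])
E
```

```text
pics
{'time': 0.0, 'joint_positions': [1.3111, 0.3218, -0.0701, 1.4516, 0.0226, 1.3708, -0.0569], 'qd': [0.0017, -0.001, 0.002, 0.0004, 0.0001, 0.0007, 0.0009], 'joint_torque': [0.0012, -49.1285, -0.4036, -31.2524, -0.0642, 0.0436, 0.0002], 'position': [0.1756, -0.6253, 0.2215], 'tool_rot': [-3.1104, -0.4285, 0.0005], 'ft_force': [-0.1857, -0.427, -0.1525], 'torque': [0.0006, 0.0048, 0.0303], 'grip_width': 1.0007}
top 468.8019423203571 468.8019423203571 321.3935031272687 236.7720861828417 [[0.0115, -0.9999, -0.0028, 0.0002], [0.9926, 0.0111, 0.1213, -0.5867], [-0.1213, -0.0042, 0.9926, -1.1541], [0.0, 0.0, 0.0, 1.0]] ['color', 'range_z', 'fx', 'fy', 'cx', 'cy', 'world_to_cam']
side 470.6528301347414 470.6528301347414 308.85206012499975 242.41873030943347 [[0.9992, 0.0301, 0.0266, -0.5866], [-0.0373, 0.4548, 0.8898, -0.0607], [0.0147, -0.8901, 0.4555, -1.2498], [0.0, 0.0, 0.0, 1.0]] ['color', 'range_z', 'fx', 'fy', 'cx', 'cy', 'world_to_cam']
wrist 373.1671858450128 373.1671858450128 316.6901989191153 243.0635763323701 [[0.2716, -0.9624, -0.002, -0.6482], [0.9241, 0.2614, -0.2787, 0.0345], [0.2687, 0.0739, 0.9604, -0.3901], [0.0, 0.0, 0.0, 1.0]] ['color', 'range_z', 'fx', 'fy', 'cx', 'cy', 'world_to_cam']
```

View pics/top0.png

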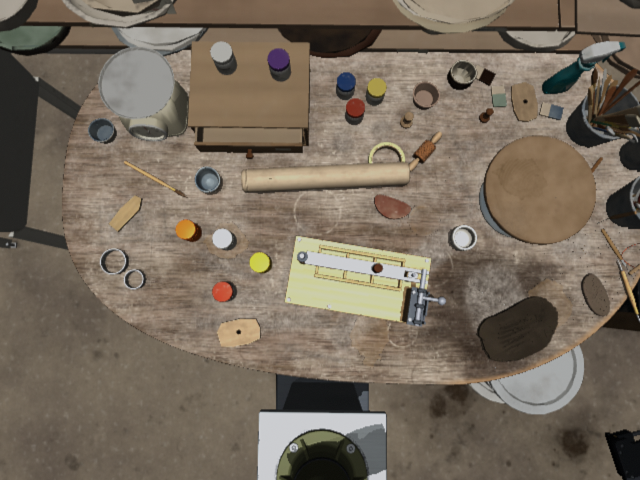

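View pics/side0.png

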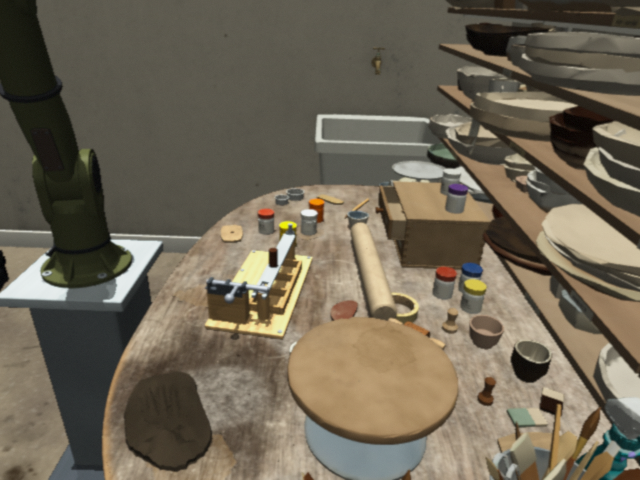

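```bash
cat > h.py <<'E'
import numpy as np, cv2
from scipy.spatial.transform import Rotation as R
def load(f): 
    d=np.load(f); return {k:d[k] for k in d.files}
def snap(n,f):
    from bench import eyes
    im=eyes.get_image(n); np.savez(f"pics/{f}.npz",**im); cv2.imwrite(f"pics/{f}.png",im["color"][:,:,::-1]); return im
def ray(im,u,v):
    T=im["world_to_cam"]; d=np.array([(u-im["cx"])/im["fx"],-(v-im["cy"])/im["fy"],-1.]); Rc=T[:3,:3]
    return -Rc.T@T[:3,3], Rc.T@d
def on_z(im,u,v,z):
    o,d=ray(im,u,v); return o+d*(z-o[2])/d[2]
def depth_pt(im,u,v):
    o,d=ray(im,u,v); return o+d*float(im["range_z"][int(v),int(u)])
def proj(im,p):
    T=im["world_to_cam"]; c=T[:3,:3]@np.array(p)+T[:3,3]
    return im["cx"]+im["fx"]*c[0]/-c[2], im["cy"]-im["fy"]*c[1]/-c[2]
def crop(im,u0,v0,u1,v1,f,k=None):
    c=im["color"][v0:v1,u0:u1,::-1]; k=k or min(800/(u1-u0),600/(v1-v0))
    cv2.imwrite(f"pics/{f}.png",cv2.resize(c,None,fx=k,fy=k,interpolation=cv2.INTER_CUBIC))
def blobs(im,mask,amin=20):
    n,l,s,c=cv2.connectedComponentsWithStats(mask.astype(np.uint8))
    return [(c[i].round(1).tolist(),int(s[i,4])) for i in range(1,n) if s[i,4]>=amin]
E
python3 - <<'E'
from h import *
t=load("pics/top0.npz"); s=load("pics/side0.npz")
crop(t,270,220,470,340,"c1"); crop(s,190,220,330,345,"c2"); crop(t,80,150,290,310,"c3")
for u,v in [(186,230),(222,239),(260,262),(222,291),(208,180),(463,237),(301,257),(377,268)]:
    print(u,v,depth_pt(t,u,v).round(4))
E
```

```text
186 230 [0.5963 0.343  0.0646]
222 239 [0.5743 0.2517 0.0693]
260 262 [0.5186 0.1566 0.0684]
222 291 [0.4469 0.2478 0.0655]
208 180 [0.7374 0.3077 0.0087]
463 237 [ 0.5936 -0.3607  0.0072]
301 257 [0.5285 0.054  0.1144]
377 268 [ 0.5034 -0.1225  0.1357]
```

View pics/c1.png

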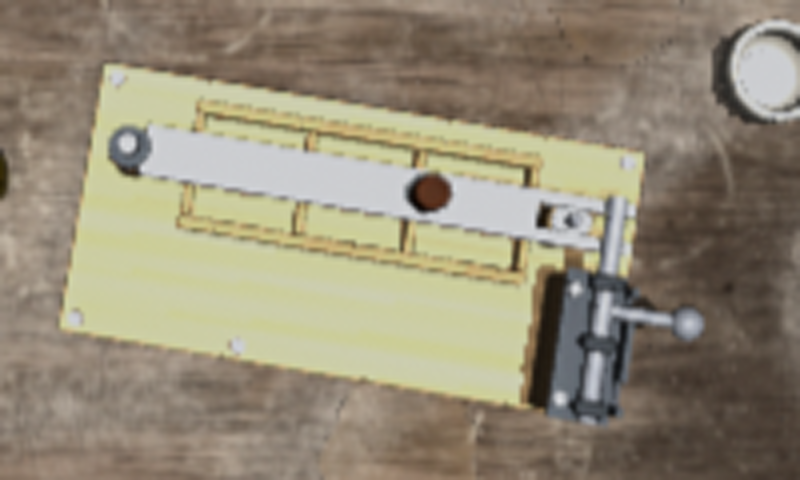

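View pics/c2.png

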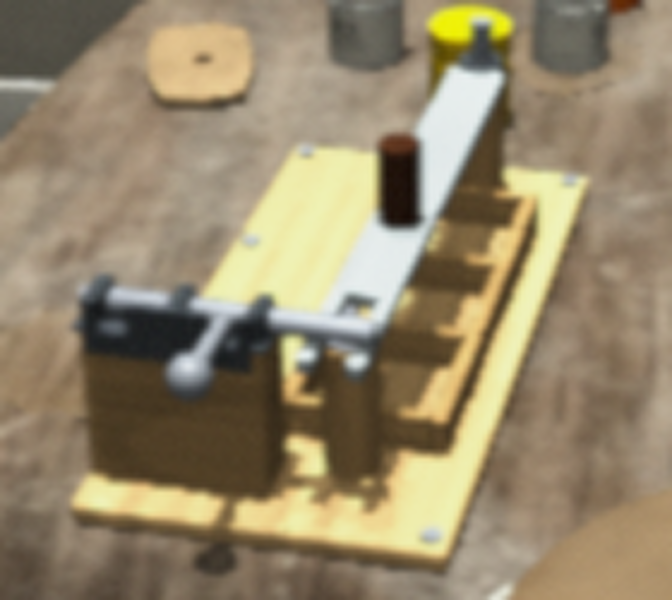

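View pics/c3.png

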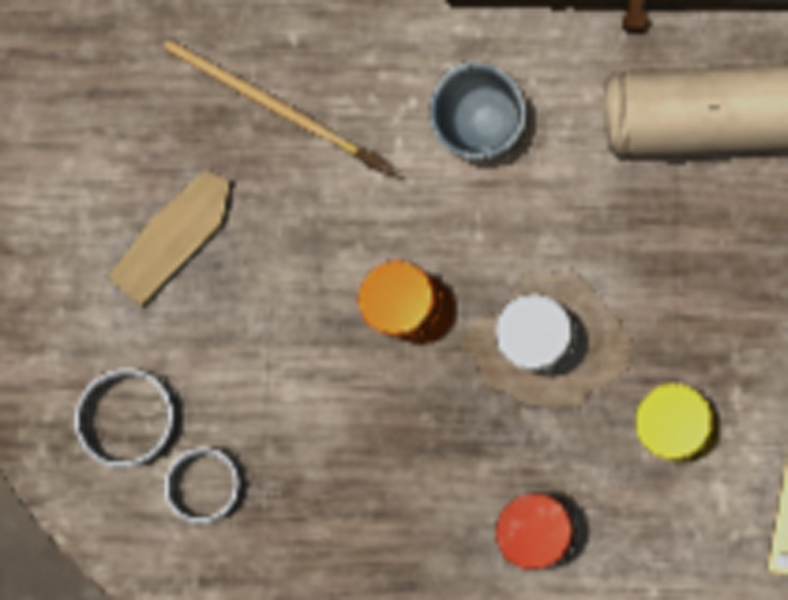

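View pics/wrist0.png

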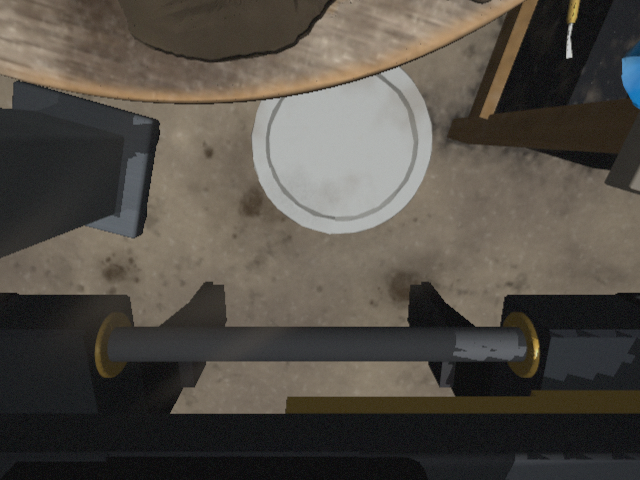

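```bash
python3 - <<'E'
from h import *
from scipy.optimize import least_squares
t=load("pics/top0.npz"); s=load("pics/side0.npz")
def f(u,v): return 270+(u+.5)/4-.5,220+(v+.5)/4-.5
def g(u,v): return 190+(u+.5)/4.8-.5,220+(v+.5)/4.8-.5
obs=[(t,f(107,65),(58,176,12)),(t,f(644,153),(58,-180,12)),(t,f(61,328),(-118,176,12)),
(t,f(431,190),(0,-35,136)),(t,f(128,145),(0,145,118)),(t,f(688,323),(-47,-197,101)),
(s,g(187,368),(-47,-197,101)),(s,g(587,181),(58,176,12)),(s,g(298,149),(-118,176,12)),(s,g(74,508),(-118,-180,12)),(s,g(446,552),(58,-180,12)),(s,g(400,144),(0,-35,136))]
def pt(p,q): 
    c,s_=np.cos(p[2]),np.sin(p[2]); q=np.array(q)/1000; return [p[0]+c*q[0]-s_*q[1],p[1]+s_*q[0]+c*q[1],q[2]]
def res(p): return np.concatenate([np.array(proj(im,pt(p,q)))-uv for im,uv,q in obs])
r=least_squares(res,[.5,-.1,-.1],loss='soft_l1')
print(r.x, res(r.x).reshape(-1,2).round(1).tolist())
for n,q in dict(piv=(0,145,118),stud=(0,-125,98),knob=(0,-35,116),ball=(-47,-197,101),ballb=(-97,-197,101),b1=(0,-70,12),b2=(0,0,12),b3=(0,70,12)).items(): print(n,np.round(pt(r.x,q),4))
hsv=cv2.cvtColor(t["color"],cv2.COLOR_RGB2HSV)
roi=np.zeros((480,640),bool); roi[200:310,150:290]=1
H,S,V=hsv[...,0],hsv[...,1],hsv[...,2]
m=roi&(S>150)&(V>120)&((H<8)|(H>172)); 
for c,a in blobs(t,m,60): print("red",c,a,on_z(t,*c,.067).round(4))
m=roi&(S<40)&(V>170)
for c,a in blobs(t,m,60): print("white",c,a,on_z(t,*c,.067).round(4))
E
```

```text
[ 0.50966931 -0.09076356 -0.15566002] [[-0.9, -1.2], [1.1, -0.4], [-1.3, 0.7], [0.9, 0.5], [-0.0, -0.6], [-0.2, -0.8], [1.0, 2.4], [0.5, -1.0], [-0.7, -1.3], [-2.2, -0.8], [-0.3, 1.2], [-0.6, -0.4]]
piv [0.5321 0.0525 0.118 ]
stud [ 0.4903 -0.2143  0.098 ]
knob [ 0.5042 -0.1253  0.116 ]
ball [ 0.4327 -0.2781  0.101 ]
ballb [ 0.3833 -0.2703  0.101 ]
b1 [ 0.4988 -0.1599  0.012 ]
b2 [ 0.5097 -0.0908  0.012 ]
b3 [ 0.5205 -0.0216  0.012 ]
red [221.7, 291.5] 301 [0.4457 0.2482 0.067 ]
white [221.6, 237.8] 296 [0.5775 0.2533 0.067 ]
```

```bash
cat >> h.py <<'E'
P=np.array([0.50967,-0.09076,-0.15566])
def c2w(q):
    c,s=np.cos(P[2]),np.sin(P[2]); return np.array([P[0]+c*q[0]-s*q[1],P[1]+s*q[0]+c*q[1],q[2]])
def w2c(p):
    c,s=np.cos(P[2]),np.sin(P[2]); d=np.array(p)[:2]-P[:2]; return np.array([c*d[0]+s*d[1],-s*d[0]+c*d[1],p[2]])
def st():
    from bench import monitor
    return monitor.get_state()
def need(w=None,c=None,head=None):
    """tool-axis shift so that the GRASP point gets to w (world) or c (carrier)"""
    s=st(); Rm=R.from_rotvec(s["tool_rot"]); M=Rm.as_matrix()
    g=np.array(s["position"])-0.019*M[:,2]
    print("t",round(s["time"],2),"grasp world",g.round(4),"carrier",w2c(g).round(4),"width",round(float(s["grip_width"]),3),"F",np.round(s["ft_force"],1))
    hd=P[2]+np.pi/2 if head is None else head
    Mt=np.array([[np.cos(hd),np.sin(hd),0],[np.sin(hd),-np.cos(hd),0],[0,0,-1]]).T.T
    Mt=np.column_stack([[np.cos(hd),np.sin(hd),0],[np.sin(hd),-np.cos(hd),0],[0,0,-1]])
    print("turn err deg (tool)",np.degrees(R.from_matrix(M.T@Mt).as_rotvec()).round(2))
    if c is not None: w=c2w(c)
    if w is not None: print("tool shift after turn",(Mt.T@(np.array(w)-g)).round(4), "now-axes",(M.T@(np.array(w)-g)).round(4))
E
python3 - <<'E'
from h import *
need(c=(-.047,-.197,.180))
E
```

```text
t 0.15 grasp world [ 0.1756 -0.6254  0.2407] carrier [-0.2472 -0.58    0.2407] width 0.999 F [-0.1  0.2 -0.5]
turn err deg (tool) [-8.000e-02 -4.000e-02 -6.539e+01]
tool shift after turn [0.383  0.2002 0.0607] now-axes [ 0.3415 -0.2648  0.0611]
```

```bash
python3 -m pendant '[[[0,0,-10],[0,0,0],0],[[0,0,-10],[0,0,0],0],[[0,0,-10],[0,0,0],0],[[0,0,-10],[0,0,0],0],[[0,0,-10],[0,0,0],0],[[0,0,-10],[0,0,0],0],[[0,0,-5],[0,0,0],0],[[0,0,0],[0,0,0],0]]' 15; python3 - <<'E'
from h import *
need(c=(-.047,-.197,.180))
E
```

```text
time: 1.15
position: [0.1756, -0.6256, 0.2222]
tool_rot: [-2.395, -2.032, -0.001]
ft_force: [0.4, 0.0, -0.5]
grip_width: 0.501
t 1.15 grasp world [ 0.1756 -0.6256  0.2412] carrier [-0.2471 -0.5802  0.2412] width 0.501 F [ 0.4  0.  -0.5]
turn err deg (tool) [-0.01 -0.03 -0.46]
tool shift after turn [0.3832 0.2001 0.0612] now-axes [0.3847 0.1971 0.0614]
```

```bash
python3 -m pendant '[[[0,0,-0.5],[0.045,0.025,0],0],[[0,0,0],[0.045,0.025,0],0],[[0,0,0],[0.045,0.025,0],0],[[0,0,0],[0.045,0.025,0],0],[[0,0,0],[0.045,0.025,0],0],[[0,0,0],[0.045,0.025,0],0],[[0,0,0],[0.045,0.025,0],0],[[0,0,0],[0.04,0.025,0],0]]'; python3 - <<'E'
from h import *
need(c=(-.047,-.197,.180))
im=snap("wrist","w1")
from h import *
for n,q in dict(ball=(-.047,-.197,.101),stud=(0,-.125,.098),knob=(0,-.035,.136),piv=(0,.145,.118)).items(): print(n,proj(im,c2w(q)))
E
```

```text
time: 2.15
position: [0.429, -0.3042, 0.2227]
tool_rot: [2.387, 2.042, -0.0]
ft_force: [0.6, -0.4, 0.4]
grip_width: 0.504
t 2.15 grasp world [ 0.429  -0.3042  0.2417] carrier [-0.0466 -0.2233  0.2417] width 0.504 F [ 0.6 -0.4  0.4]
turn err deg (tool) [0.02 0.03 0.02]
tool shift after turn [ 0.0263 -0.0004  0.0617] now-axes [ 0.0264 -0.0004  0.0617]
ball (np.float64(316.5388581391525), np.float64(203.90788330792134))
stud (np.float64(381.911977245742), np.float64(104.40031326651484))
knob (np.float64(401.66381389748994), np.float64(-73.28160300083127))
piv (np.float64(418.3713634366663), np.float64(-514.0964769977061))
```

View pics/w1.png

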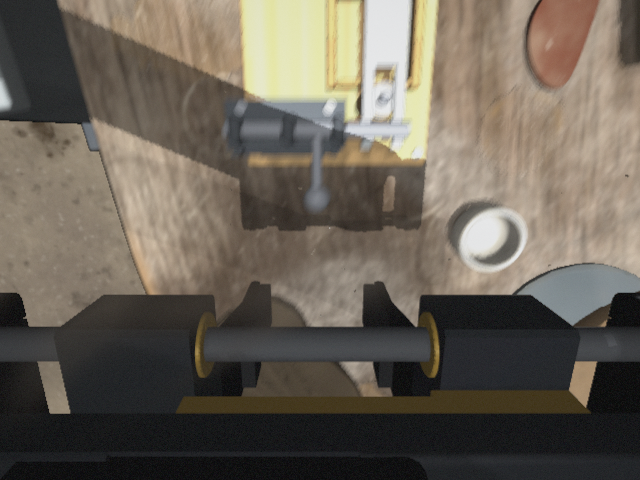

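```bash
python3 -m pendant '[[[0,0,0],[0.028,0,0],0],[[0,0,0],[0,0,0.04],0],[[0,0,0],[0,0,0.04],0],[[0,0,0],[0,0,0.04],0],[[0,0,0],[0,0,0.0205],0],[[0,0,0],[0,0,0],1],[[0,0,0],[0,0,0],1],[[0,0,0],[0,0,0],1]]' 15; python3 - <<'E'
from h import *
need(c=(-.047,-.197,.101))
snap("wrist","w2"); s=snap("side","s2"); crop(s,190,170,330,345,"s2c")
E
```

```text
time: 3.2
position: [0.4331, -0.2789, 0.0834]
tool_rot: [2.384, 2.042, 0.0]
ft_force: [-0.6, 0.1, 0.5]
grip_width: 0.244
t 3.2 grasp world [ 0.4331 -0.2788  0.1024] carrier [-0.0465 -0.1977  0.1024] width 0.244 F [-0.6  0.1  0.5]
turn err deg (tool) [0.1  0.08 0.08]
tool shift after turn [ 0.0007 -0.0005  0.0014] now-axes [ 0.0007 -0.0005  0.0014]
```

View pics/w2.png

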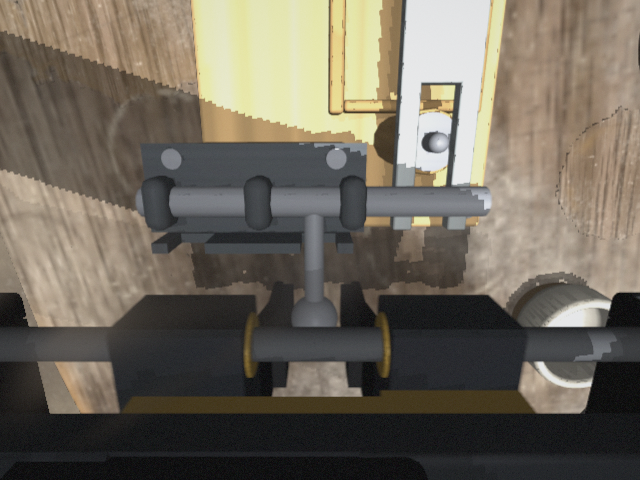

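View pics/s2c.png

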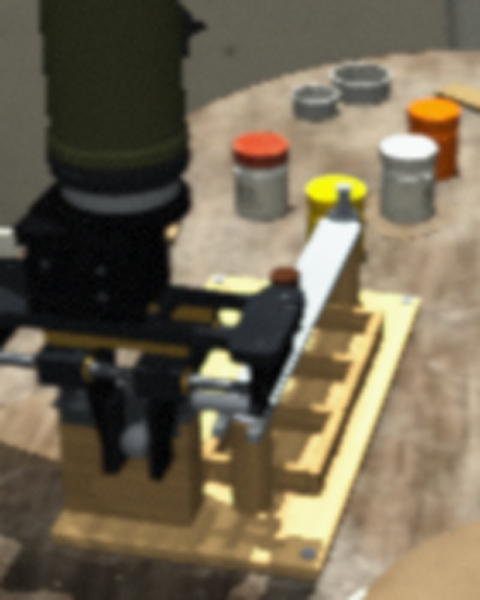

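```bash
python3 -m pendant '[[[0,0,0],[0,0,0],1],[[0,0,0],[0.0015,0,-0.0125],1],[[0,0,0],[0.0045,0,-0.0115],1],[[0,0,0],[0.0075,0,-0.010],1],[[0,0,0],[0.0095,0,-0.008],1],[[0,0,0],[0.0065,0,-0.0035],1],[[0,0,0],[0,0,0],1]]' 15; python3 - <<'E'
from h import *
need(c=(-.047,-.197,.101))
s=snap("side","s3"); crop(s,190,170,330,345,"s3c")
E
```

```text
time: 4.18
position: [0.4379, -0.249, 0.1286]
tool_rot: [2.382, 2.044, 0.001]
ft_force: [0.4, -2.6, 4.1]
grip_width: 0.217
t 4.17 grasp world [ 0.4379 -0.249   0.1476] carrier [-0.0464 -0.1674  0.1476] width 0.217 F [ 0.4 -2.6  4.1]
turn err deg (tool) [0.13 0.08 0.17]
tool shift after turn [-0.0296 -0.0006  0.0466] now-axes [-0.0295 -0.0008  0.0466]
```

View pics/s3c.png

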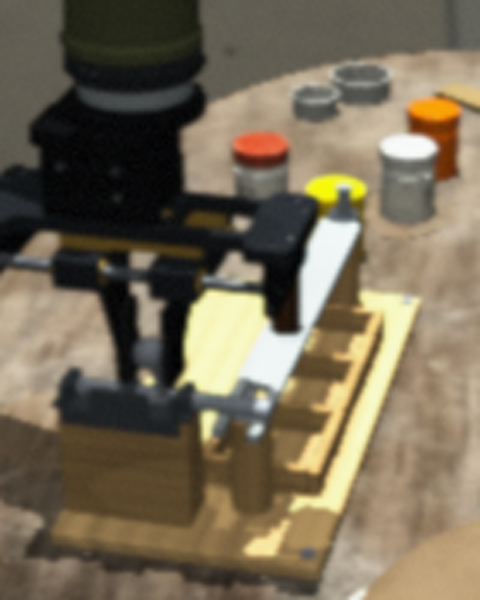

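```bash
python3 -m pendant '[[[0,0,0],[0,-0.012,0],1],[[0,0,0],[0,-0.013,0],1],[[0,0,0],[0,-0.013,0],1],[[0,0,0],[0,-0.012,0],1],[[0,0,0],[0,0,0],1]]'; python3 - <<'E'
from h import *
need(c=(-.097,-.1666,.1466))
s=snap("side","s4"); crop(s,190,170,330,345,"s4c")
E
```

```text
time: 4.85
position: [0.3888, -0.2419, 0.1283]
tool_rot: [2.383, 2.04, 0.004]
ft_force: [4.9, -2.3, 2.2]
grip_width: 0.217
t 4.85 grasp world [ 0.3887 -0.2419  0.1473] carrier [-0.0961 -0.168   0.1473] width 0.217 F [ 4.9 -2.3  2.2]
turn err deg (tool) [0.28 0.06 0.07]
tool shift after turn [ 0.0014 -0.0009  0.0007] now-axes [ 0.0014 -0.0009  0.0007]
```

View pics/s4c.png

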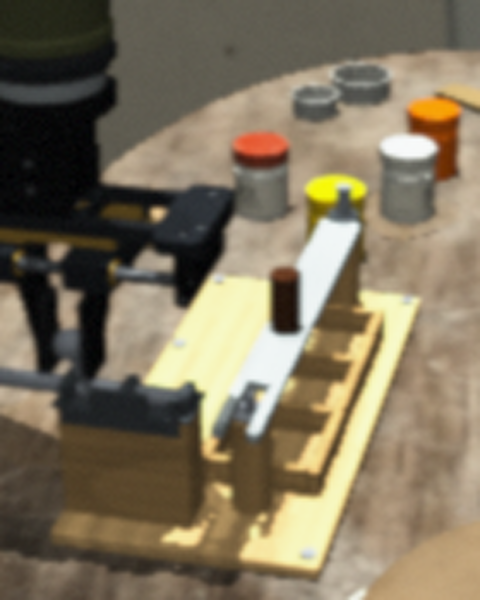

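```bash
python3 -m pendant '[[[0,0,0],[-0.0065,0,0.0035],1],[[0,0,0],[-0.0095,0,0.008],1],[[0,0,0],[-0.0075,0,0.010],1],[[0,0,0],[-0.0045,0,0.0115],1],[[0,0,0],[-0.0015,0,0.0125],1],[[0,0,0],[0,0,0],1],[[0,0,0],[0,0,0],0],[[0,0,0],[0,0,0],0]]'; python3 - <<'E'
from h import *
need(c=(-.097,-.197,.101))
s=snap("side","s5"); crop(s,190,170,330,345,"s5c")
E
```

```text
time: 5.9
position: [0.3811, -0.2699, 0.0805]
tool_rot: [-2.382, -2.041, 0.002]
ft_force: [-0.1, 0.2, -0.2]
grip_width: 0.359
t 5.9 grasp world [ 0.3811 -0.2699  0.0995] carrier [-0.0992 -0.1969  0.0995] width 0.359 F [-0.1  0.2 -0.2]
turn err deg (tool) [-0.24 -0.12  0.09]
tool shift after turn [-0.0001  0.0022 -0.0015] now-axes [-0.0001  0.0022 -0.0015]
```

View pics/s5c.png

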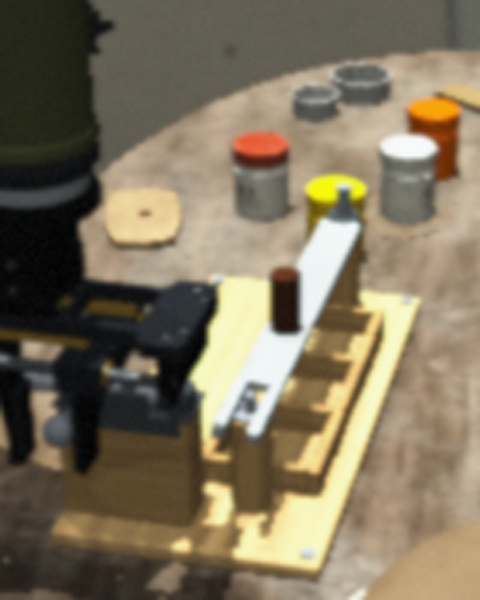

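```bash
python3 -m pendant '[[[0,0,0],[0,0.002,-0.02],0.1],[[0,0,0],[0,0,-0.05],0],[[0,0,0],[0,0,-0.06],0],[[0,0,0],[0.04,0.025,0],0],[[0,0,0],[0.04,0.025,0],0],[[0,0,0],[0.04,0.025,0],0],[[0,0,0],[0.02,0.022,0],0],[[0,0,0],[0,0,0],0]]'; python3 - <<'E'
from h import *
need(c=(0,-.035,.116))
im=snap("wrist","w6"); t=snap("top","t6"); 
for n,q in dict(ball=(-.097,-.197,.101),stud=(0,-.125,.098),knob=(0,-.035,.136),piv=(0,.145,.118)).items(): print(n,proj(im,c2w(q)),proj(t,c2w(q)))
crop(t,270,180,470,340,"t6c")
E
```

```text
time: 6.95
position: [0.5026, -0.1453, 0.2111]
tool_rot: [-2.379, -2.047, 0.0]
ft_force: [-0.3, -0.0, -0.3]
grip_width: 0.5
t 6.95 grasp world [ 0.5026 -0.1454  0.2301] carrier [ 0.0015 -0.0551  0.2301] width 0.5 F [-0.3 -0.  -0.3]
turn err deg (tool) [-0.12 -0.09  0.34]
tool shift after turn [ 0.0201 -0.0015  0.1141] now-axes [ 0.0199 -0.0011  0.1142]
ball (np.float64(201.96612963979908), np.float64(398.9748534569409)) (np.float64(438.5361717622692), np.float64(320.7883993055823))
stud (np.float64(314.98957824671965), np.float64(322.8014953001033)) (np.float64(413.78340100534075), np.float64(274.82488951778487))
knob (np.float64(315.47846674696126), np.float64(226.47534827346504)) (np.float64(378.2542901911827), np.float64(267.6381517995669))
piv (np.float64(317.6086884730169), np.float64(-91.42334664214209)) (np.float64(301.6131789331986), np.float64(255.32427605149473))
```

View pics/w6.png

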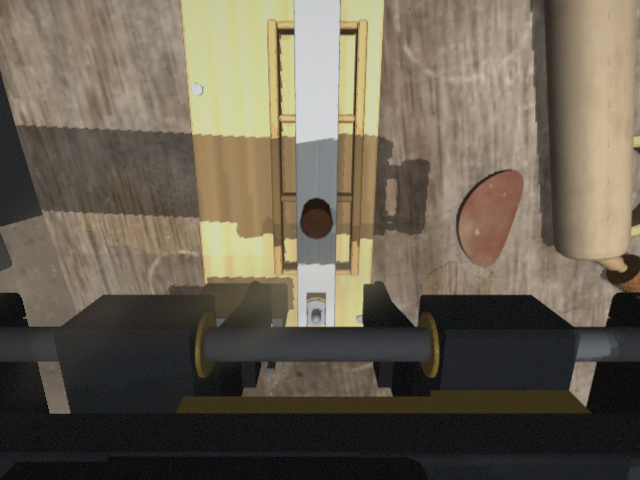

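View pics/t6c.png

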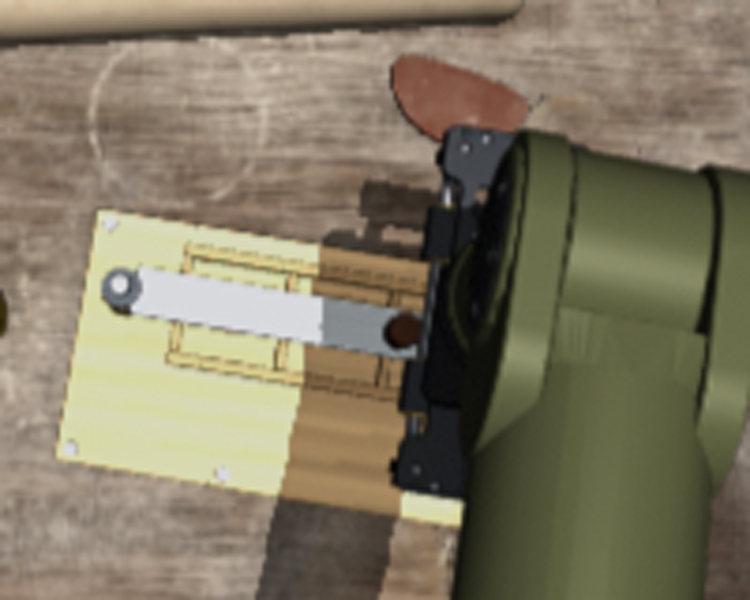

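```bash
sed -i 's/^P=.*/P=np.array([0.5099,-0.0893,-0.15566])/' h.py; python3 -m pendant '[[[0,0,0.3],[0.022,-0.001,0],0],[[0,0,0],[0,0,0.04],0],[[0,0,0],[0,0,0.04],0],[[0,0,0],[0,0,0.0335],0],[[0,0,0],[0,0,0],1],[[0,0,0],[0,0,0],1],[[0,0,0],[0,0,0],1]]' 20; python3 - <<'E'
from h import *
need(c=(0,-.035,.116))
im=snap("wrist","w7")
E
```

```text
time: 7.92
position: [0.5056, -0.1263, 0.1003]
tool_rot: [2.389, 2.035, 0.001]
ft_force: [-0.7, -0.8, 1.0]
grip_width: 0.242
t 7.92 grasp world [ 0.5056 -0.1262  0.1193] carrier [ 0.0015 -0.0372  0.1193] width 0.242 F [-0.7 -0.8  1. ]
turn err deg (tool) [ 0.15  0.07 -0.23]
tool shift after turn [ 0.0022 -0.0015  0.0033] now-axes [ 0.0022 -0.0015  0.0033]
```

View pics/w7.png

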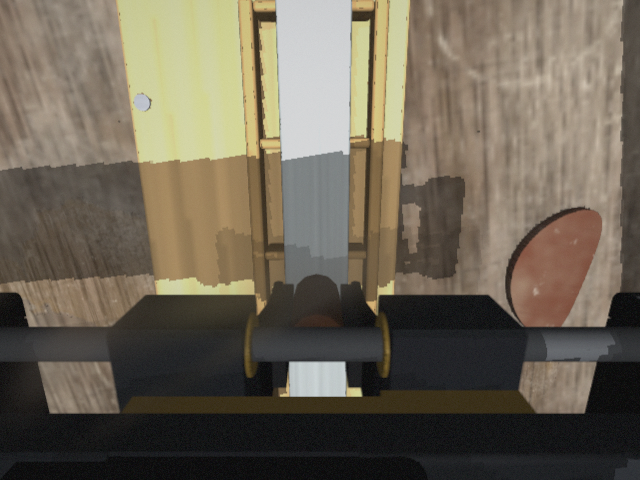

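```bash
python3 -m pendant '[[[0,0,0],[0,0,0],1],[[0,0,0],[0,0,-0.01],1],[[0,0,0],[0,0,-0.009],1],[[0,0,0],[0,0,0],1]]' 25; python3 - <<'E'
from h import *
need(c=(0,-.035,.135))
im=snap("side","s8"); crop(im,190,170,330,345,"s8c")
# arc increments, in tool axes (x=carrier y, y=carrier x)
a=np.arange(0,1.36,.09); r=.180
p=np.c_[-r*np.cos(a),r*np.sin(a)]
print(np.c_[a[1:],np.diff(p,axis=0)].round(4))
E
```

```text
time: 8.48
position: [0.5051, -0.1258, 0.1184]
tool_rot: [2.39, 2.037, 0.0]
ft_force: [0.1, 0.0, -2.7]
grip_width: 0.247
t 8.47 grasp world [ 0.5051 -0.1258  0.1374] carrier [ 0.0009 -0.0368  0.1374] width 0.247 F [ 0.1  0.  -2.7]
turn err deg (tool) [ 0.08  0.04 -0.2 ]
tool shift after turn [ 0.0018 -0.0009  0.0024] now-axes [ 0.0018 -0.0009  0.0024]
[[9.00e-02 7.00e-04 1.62e-02]
 [1.80e-01 2.20e-03 1.60e-02]
 [2.70e-01 3.60e-03 1.58e-02]
 [3.60e-01 5.00e-03 1.54e-02]
 [4.50e-01 6.40e-03 1.49e-02]
 [5.40e-01 7.70e-03 1.43e-02]
 [6.30e-01 8.90e-03 1.35e-02]
 [7.20e-01 1.01e-02 1.26e-02]
 [8.10e-01 1.12e-02 1.17e-02]
 [9.00e-01 1.22e-02 1.06e-02]
 [9.90e-01 1.31e-02 9.50e-03]
 [1.08e+00 1.39e-02 8.30e-03]
 [1.17e+00 1.46e-02 7.00e-03]
 [1.26e+00 1.52e-02 5.60e-03]
 [1.35e+00 1.56e-02 4.30e-03]]
```

View pics/s8c.png

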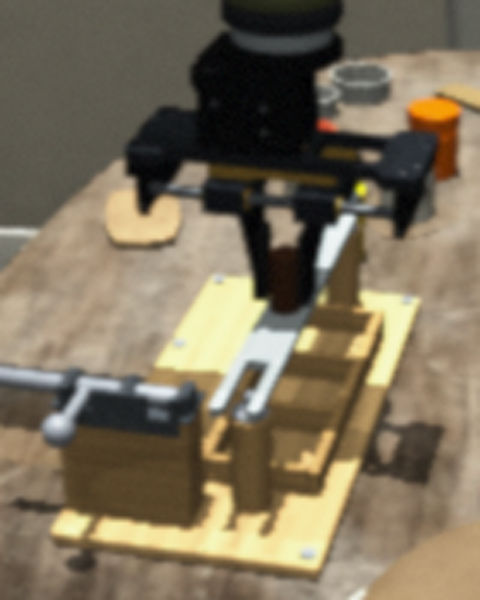

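```bash
python3 -m pendant '[[[0,0,0],[0.0005,0.016,0],1],[[0,0,0],[0.002,0.016,0],1],[[0,0,0],[0.0035,0.016,0],1],[[0,0,0],[0.005,0.0155,0],1],[[0,0,0],[0.0065,0.015,0],1],[[0,0,0],[0.0075,0.0145,0],1],[[0,0,0],[0.009,0.0135,0],1],[[0,0,0],[0.010,0.0125,0],1]]' 25; python3 - <<'E'
from h import *
a=.72;need(c=(.18*np.sin(a),.145-.18*np.cos(a),.135))
im=snap("side","s9"); crop(im,190,150,390,345,"s9c")
E
```

```text
time: 9.52
position: [0.63, -0.1, 0.1174]
tool_rot: [-2.39, -2.038, -0.0]
ft_force: [-1.5, -1.5, -3.1]
grip_width: 0.245
t 9.53 grasp world [ 0.63   -0.1     0.1364] carrier [0.1203 0.008  0.1364] width 0.245 F [-1.5 -1.5 -3.1]
turn err deg (tool) [-0.02 -0.02 -0.18]
tool shift after turn [ 0.0016 -0.0016  0.0014] now-axes [ 0.0016 -0.0016  0.0014]
```

View pics/s9c.png

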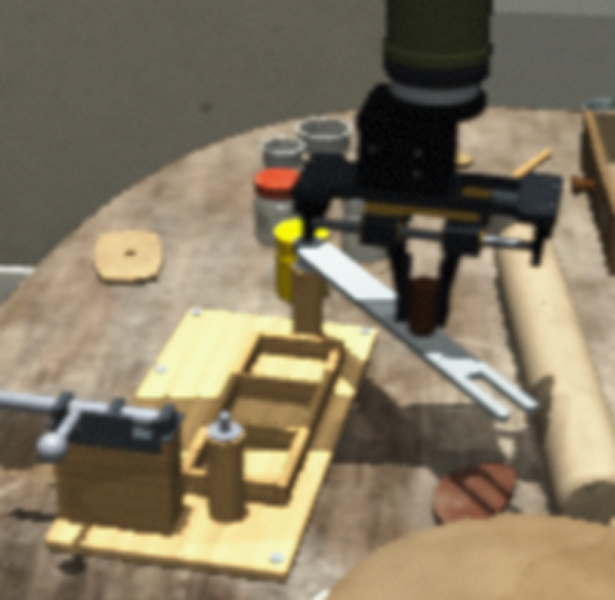

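```bash
python3 - <<'E'
from h import *
t=load("pics/top0.npz")
for u in (260,300,340,380): print([depth_pt(t,u,v).round(3).tolist() for v in (175,178)])
print([depth_pt(t,u,v).round(3).tolist() for u,v in [(250,100),(250,137),(249,154),(300,60)]])
E
python3 -m pendant '[[[0,0,0],[0.011,0.0115,0],1],[[0,0,0],[0.012,0.0105,0],1],[[0,0,0],[0.013,0.0095,0],1],[[0,0,0],[0.014,0.0085,0],1],[[0,0,0],[0.0145,0.007,0],1],[[0,0,0],[0.015,0.0055,0],1],[[0,0,0],[0,0,0],1]]' 25; python3 - <<'E'
from h import *
a=1.26;need(c=(.18*np.sin(a),.145-.18*np.cos(a),.116))
im=snap("side","s10"); crop(im,190,150,390,345,"s10c")
E
```

```text
[[0.739, 0.164, 0.061], [0.732, 0.164, 0.059]]
[[0.74, 0.063, 0.059], [0.733, 0.063, 0.059]]
[[0.442, 0.002, 1.217], [0.734, -0.039, 0.058]]
[[0.743, -0.14, 0.059], [0.736, -0.14, 0.056]]
[[0.899, 0.18, 0.149], [0.83, 0.188, 0.083], [0.775, 0.183, 0.12], [0.999, 0.063, 0.152]]
time: 10.45
position: [0.6945, -0.0281, 0.1178]
tool_rot: [-2.388, -2.041, -0.004]
ft_force: [-2.0, -0.4, -2.7]
grip_width: 0.242
t 10.45 grasp world [ 0.6945 -0.0281  0.1368] carrier [0.1729 0.0891 0.1368] width 0.242 F [-2.  -0.4 -2.7]
turn err deg (tool) [ 0.08 -0.11 -0.05]
tool shift after turn [ 0.0009 -0.0015  0.0208] now-axes [ 0.0008 -0.0015  0.0208]
```

View pics/s10c.png

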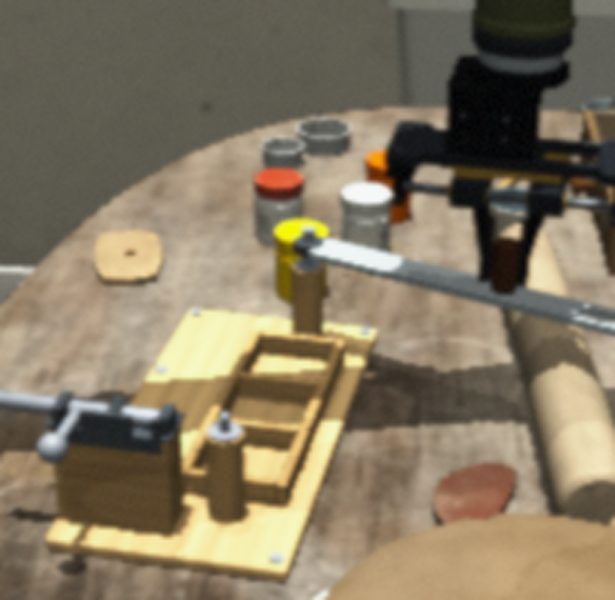

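```bash
python3 -m pendant '[[[0,0,0],[0,0,0.009],1],[[0,0,0],[0,0,0.009],1],[[0,0,0],[0,0,0],0.5],[[0,0,0],[0,0,0],-0.1],[[0,0,0],[0,0,-0.03],-0.1],[[0,0,0],[0,0,-0.06],-0.5],[[0,0,0],[0,0,-0.04],-1],[[0,0,0],[0,0,0],-1]]' 25; python3 - <<'E'
from h import *
t=snap("top","t11"); im=snap("side","s11"); crop(im,190,150,390,345,"s11c"); crop(t,130,100,430,340,"t11c")
hsv=cv2.cvtColor(t["color"],cv2.COLOR_RGB2HSV)
roi=np.zeros((480,640),bool); roi[200:330,150:290]=1
H,S,V=hsv[...,0],hsv[...,1],hsv[...,2]
for n,m in (("red",roi&(S>150)&(V>120)&((H<8)|(H>172))),("white",roi&(S<40)&(V>170))):
  for c,a in blobs(t,m,60): w=on_z(t,*c,.067);print(n,c,a,w.round(4)); need(w=[w[0],w[1],.047])
E
```

```text
time: 11.5
position: [0.6961, -0.0306, 0.2346]
tool_rot: [2.387, 2.033, 0.01]
ft_force: [-0.1, 0.1, 0.0]
grip_width: 0.729
red [208.3, 274.2] 300 [0.4874 0.2826 0.067 ]
t 11.6 grasp world [ 0.6937 -0.0311  0.2486] carrier [0.1726 0.086  0.2486] width 0.82 F [ 0.6 -0.3 -2. ]
turn err deg (tool) [ 0.06  0.03 -0.21]
tool shift after turn [ 0.2779 -0.2525  0.2016] now-axes [ 0.277  -0.2537  0.2012]
white [221.5, 237.8] 309 [0.5775 0.2536 0.067 ]
t 11.6 grasp world [ 0.6937 -0.0311  0.2486] carrier [0.1726 0.086  0.2486] width 0.82 F [ 0.6 -0.3 -2. ]
turn err deg (tool) [ 0.06  0.03 -0.21]
tool shift after turn [ 0.2632 -0.159   0.2016] now-axes [ 0.2627 -0.1602  0.2013]
```

View pics/t11c.png

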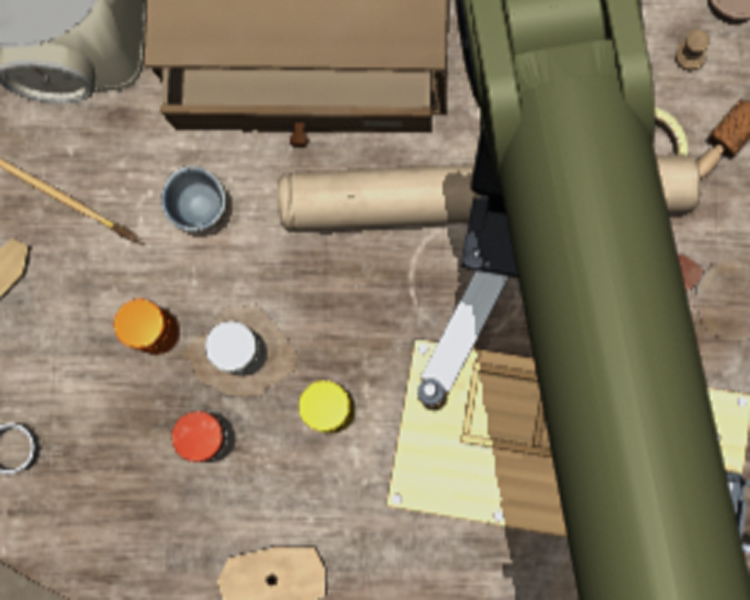

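View pics/s11c.png

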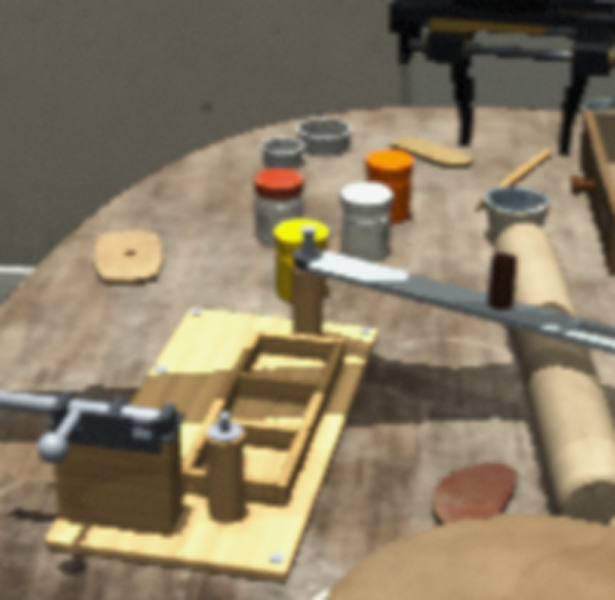

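```bash
python3 -m pendant '[[[0,0,-0.2],[0.044,-0.0265,0],-0.6],[[0,0,0],[0.044,-0.0265,0],-0.6],[[0,0,0],[0.044,-0.0265,0],-0.6],[[0,0,0],[0.044,-0.0265,0],-0.6],[[0,0,0],[0.044,-0.0265,0],-0.6],[[0,0,0],[0.043,-0.0265,0.04],-0.6],[[0,0,0],[0,0,0.03],-0.6],[[0,0,0],[0,0,0],-0.6]]' 25; python3 - <<'E'
from h import *
need(w=[.5775,.2535,.047])
im=snap("wrist","w12")
print(proj(im,[.5775,.2535,.067]),proj(im,[.4874,.2826,.067]))
E
```

```text
time: 12.6
position: [0.5756, 0.251, 0.1566]
tool_rot: [-2.385, -2.042, 0.011]
ft_force: [0.6, -0.0, 0.4]
grip_width: 0.802
t 12.6 grasp world [0.5757 0.251  0.1756] carrier [0.0123 0.3464 0.1756] width 0.802 F [ 0.6 -0.   0.4]
turn err deg (tool) [-0.35  0.25  0.06]
tool shift after turn [0.0027 0.0014 0.1286] now-axes [0.0033 0.0022 0.1285]
(np.float64(320.0894151150911), np.float64(244.89612260541887)) (np.float64(184.87692737420863), np.float64(223.90845106540638))
```

View pics/w12.png

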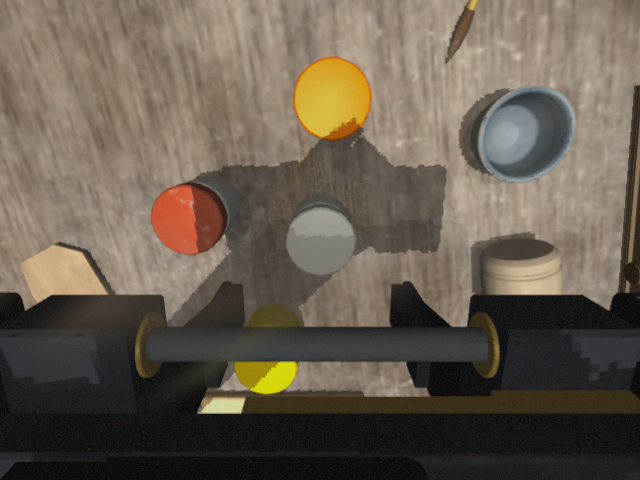

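```bash
python3 -m pendant '[[[0,0,0],[0.004,0.002,0.03],-0.6],[[0,0,0],[0,0,0.035],-0.6],[[0,0,0],[0,0,0.035],-0.6],[[0,0,0],[0,0,0.0285],-0.6],[[0,0,0],[0,0,0],-0.6],[[0,0,0],[0,0,0],1],[[0,0,0],[0,0,0],1],[[0,0,0],[0,0,0],1]]' 20; python3 - <<'E'
from h import *
need(w=[.5775,.2535,.047])
s=snap("side","s13"); crop(s,230,120,390,240,"s13c")
E
```

```text
time: 13.65
position: [0.5813, 0.2564, 0.0336]
tool_rot: [2.387, 2.042, 0.003]
ft_force: [-0.4, -0.0, 4.3]
grip_width: 0.553
t 13.65 grasp world [0.5812 0.2564 0.0526] carrier [0.0169 0.3526 0.0526] width 0.553 F [-0.4 -0.   4.3]
turn err deg (tool) [ 0.1  -0.05  0.  ]
tool shift after turn [-0.0034 -0.0032  0.0056] now-axes [-0.0034 -0.0032  0.0055]
```

View pics/s13c.png

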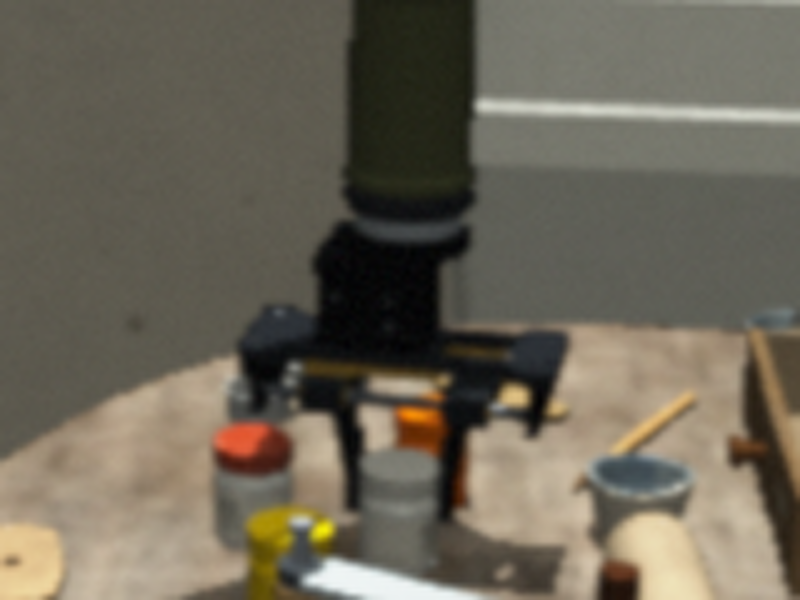

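```bash
python3 -m pendant '[[[0,0,0],[0,0,0],1],[[0,0,0],[0,0,-0.02],1],[[0,0,0],[0,0,-0.04],1],[[0,0,0],[0,0,-0.045],1],[[0,0,0],[0,0,-0.045],1],[[0,0,0],[0,0,0],1],[[0,0,0],[0,0,0],1]]' 25; python3 - <<'E'
from h import *
need(c=(0,.07,.0646))
s=snap("side","s14"); crop(s,230,80,390,240,"s14c")
need(c=(0,.07,.0646))
E
```

```text
time: 14.58
position: [0.5802, 0.2557, 0.1821]
tool_rot: [2.387, 2.042, -0.001]
ft_force: [0.5, -0.5, -1.2]
grip_width: 0.553
t 14.57 grasp world [0.5802 0.2557 0.2011] carrier [0.016  0.3517 0.2011] width 0.553 F [ 0.5 -0.5 -1.2]
turn err deg (tool) [-0.01  0.04  0.01]
tool shift after turn [-0.2817 -0.016   0.1365] now-axes [-0.2816 -0.016   0.1367]
t 14.62 grasp world [0.5799 0.2554 0.2002] carrier [0.0157 0.3514 0.2002] width 0.559 F [ 0.4  0.3 -0.8]
turn err deg (tool) [-0.09  0.08  0.01]
tool shift after turn [-0.2814 -0.0157  0.1356] now-axes [-0.2812 -0.0155  0.136 ]
```

View pics/s14c.png

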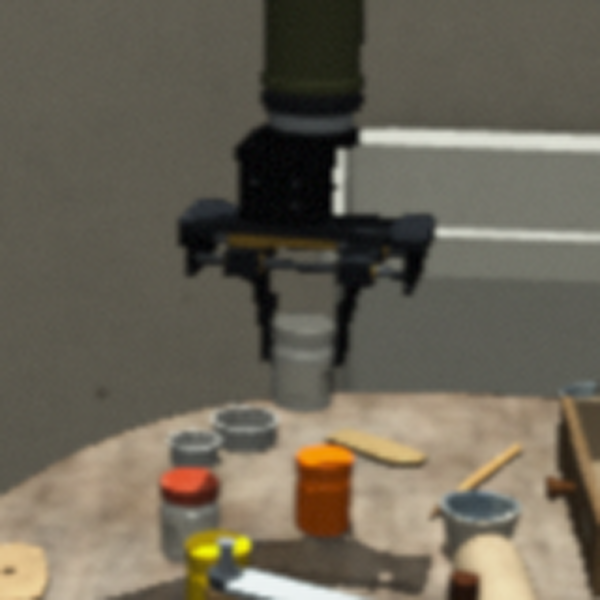

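```bash
python3 -m pendant '[[[0,0,0],[-0.047,-0.003,0],1],[[0,0,0],[-0.047,-0.003,0],1],[[0,0,0],[-0.047,-0.003,0],1],[[0,0,0],[-0.047,-0.003,0],1],[[0,0,0],[-0.047,-0.002,0],1],[[0,0,0],[-0.0465,-0.002,0],1],[[0,0,0],[0,0,0],1],[[0,0,0],[0,0,0],1]]' 25; python3 - <<'E'
from h import *
need(c=(0,.07,.0646))
s=snap("side","s15"); crop(s,190,130,350,330,"s15c")
im=snap("wrist","w15")
for q in [(.033,.1025,.034),(-.033,.1025,.034),(-.033,.0375,.034),(.033,.0375,.034)]: print(proj(im,c2w(q)),proj(s,c2w(q)))
E
```

```text
time: 15.62
position: [0.5205, -0.019, 0.1813]
tool_rot: [-2.386, -2.041, 0.001]
ft_force: [-0.1, 0.9, -0.2]
grip_width: 0.554
t 15.62 grasp world [ 0.5205 -0.019   0.2003] carrier [-0.0004  0.0711  0.2003] width 0.554 F [-0.1  0.9 -0.2]
turn err deg (tool) [-0.11 -0.04  0.01]
tool shift after turn [-0.0011  0.0004  0.1357] now-axes [-0.0012  0.0007  0.1357]
(np.float64(357.4990226736273), np.float64(193.70284050962033)) (np.float64(298.3276970807851), np.float64(260.82366909464486))
(np.float64(277.9994275916565), np.float64(193.45706739605407)) (np.float64(273.84635694988316), np.float64(257.9892031077664))
(np.float64(279.90916838522884), np.float64(267.2535022222473)) (np.float64(267.39752435179327), np.float64(270.1854283845712))
(np.float64(355.0249423486212), np.float64(267.48015932672496)) (np.float64(293.01123047272756), np.float64(273.2618490409529))
```

View pics/s15c.png

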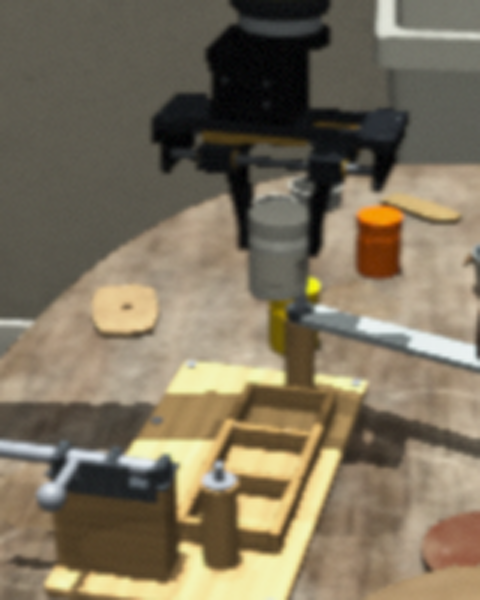

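View pics/w15.png

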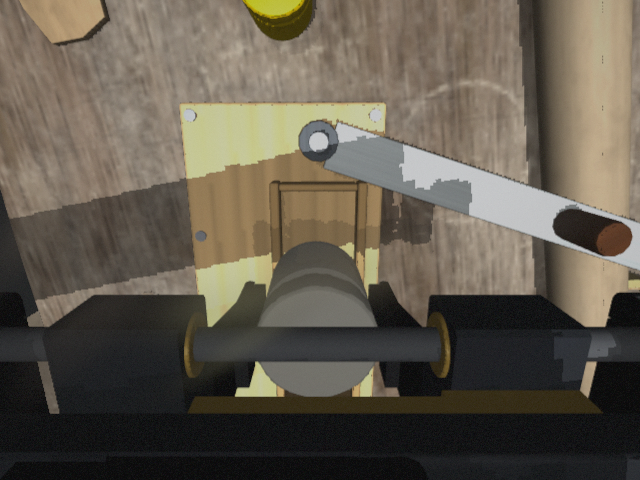

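```bash
python3 - <<'E'
from h import *
im=load("pics/w15.npz"); g=np.array([.0,.0711])
for h in (.0466,.0526):
  for z in (.2003-h,.2003-h+.067): print(h,z,[np.round(proj(im,c2w((-.0004,.0711+d,z))),1) for d in (-.025,.021,.025,.029)])
R_=im["range_z"]; print([ (v,round(float(R_[v,317]),4)) for v in range(236,300,6)])
for v in (250,270,285,310): print(v, w2c(depth_pt(im,317,v)).round(4))
E
```

```text
0.0466 0.1537 [array([317.1, 325.3]), array([317.4, 247.2]), array([317.5, 240. ]), array([317.5, 232.6])]
0.0466 0.2207 [array([317.2, 409.1]), array([317.7, 301.4]), array([317.7, 291. ]), array([317.8, 280.5])]
0.0526 0.1477 [array([317.1, 320.2]), array([317.4, 244. ]), array([317.4, 237. ]), array([317.5, 229.8])]
0.0526 0.2147 [array([317.2, 398.7]), array([317.7, 294.5]), array([317.7, 284.5]), array([317.7, 274.4])]
[(236, 0.342), (242, 0.2004), (248, 0.1892), (254, 0.1788), (260, 0.1707), (266, 0.1645), (272, 0.1598), (278, 0.1483), (284, 0.1434), (290, 0.1399), (296, 0.1401)]
250 [-0.0006  0.0944  0.1662]
270 [-0.0006  0.0934  0.1921]
285 [-0.0007  0.095   0.2126]
310 [-0.0006  0.0857  0.2147]
```

```bash
python3 -m pendant '[[[0,0,0],[0.001,0.0005,0.03],1],[[0,0,0],[0,0,0.035],1],[[0,0,0],[0,0,0.03],1],[[0,0,0],[0,0,0.02],1],[[0,0,0],[0,0,0.012],1],[[0,0,0],[0,0,0.005],1],[[0,0,0],[0,0,0],1],[[0,0,0],[0,0,0],1]]' 25; python3 - <<'E'
from h import *
need(c=(0,.07,.0646))
s=snap("side","s16"); crop(s,190,170,350,330,"s16c")
E
```

```text
time: 16.73
position: [0.5225, -0.0186, 0.051]
tool_rot: [2.386, 2.041, 0.001]
ft_force: [0.5, 0.3, -0.9]
grip_width: 0.553
t 16.73 grasp world [ 0.5224 -0.0186  0.07  ] carrier [0.0014 0.0718 0.07  ] width 0.553 F [ 0.5  0.3 -0.9]
turn err deg (tool) [0.08 0.01 0.01]
tool shift after turn [-0.0018 -0.0014  0.0054] now-axes [-0.0018 -0.0014  0.0054]
```

View pics/s16c.png

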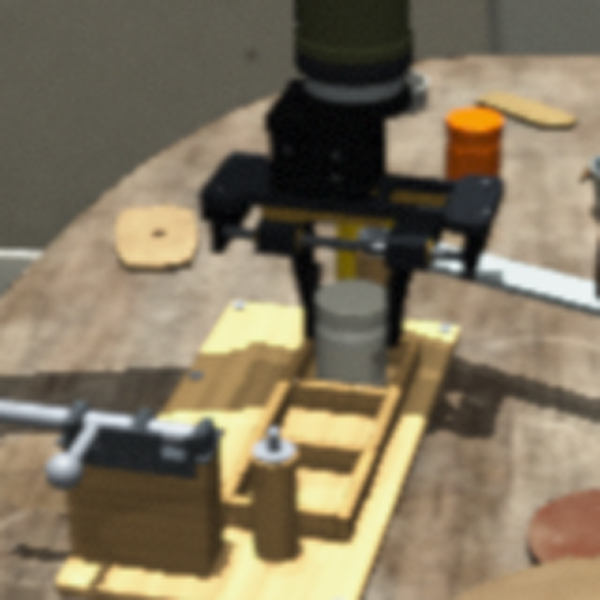

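```bash
python3 -m pendant '[[[0,0,0],[0,0,0.003],1],[[0,0,0],[0,0,0.002],1],[[0,0,0],[0,0,0],1],[[0,0,0],[0,0,0],1]]' 25; python3 - <<'E'
from h import *
need(c=(0,.07,.0646))
E
```

```text
time: 17.27
position: [0.5219, -0.0187, 0.0456]
tool_rot: [2.387, 2.042, -0.0]
ft_force: [-2.1, -0.1, 3.6]
grip_width: 0.555
t 17.27 grasp world [ 0.5219 -0.0187  0.0646] carrier [0.0009 0.0716 0.0646] width 0.555 F [-2.1 -0.1  3.6]
turn err deg (tool) [0.01 0.01 0.01]
tool shift after turn [-0.0016 -0.0009 -0.    ] now-axes [-0.0016 -0.0009 -0.    ]
```

```bash
python3 -m pendant '[[[0,0,0],[0,0,0],0.2],[[0,0,0],[0,0,0],-0.5],[[0,0,0],[0,0,0],-0.6],[[0,0,0],[0,0,-0.03],-0.6],[[0,0,0],[0,0,-0.05],-0.6],[[0,0,0],[0,0,-0.05],-0.6],[[0,0,0],[0,0,0],-0.6]]' 25; python3 - <<'E'
from h import *
t=snap("top","t17"); s=snap("side","s17"); crop(s,190,170,350,330,"s17c"); im=snap("wrist","w17")
hsv=cv2.cvtColor(t["color"],cv2.COLOR_RGB2HSV)
roi=np.zeros((480,640),bool); roi[200:330,150:290]=1
H,S,V=hsv[...,0],hsv[...,1],hsv[...,2]
for n,m in (("red",roi&(S>150)&(V>120)&((H<8)|(H>172))),):
  for c,a in blobs(t,m,60): w=on_z(t,*c,.067);print(n,c,a,w.round(4)); need(w=[w[0],w[1],.049])
E
```

```text
time: 18.15
position: [0.5247, -0.0186, 0.1792]
tool_rot: [2.383, 2.038, 0.008]
ft_force: [1.0, -0.0, 0.4]
grip_width: 0.797
red [208.3, 274.1] 302 [0.4876 0.2826 0.067 ]
t 18.3 grasp world [ 0.5211 -0.0189  0.1932] carrier [0.0002 0.0713 0.1932] width 0.797 F [-0.2 -0.2 -0.2]
turn err deg (tool) [-0.09  0.02 -0.  ]
tool shift after turn [ 0.2926 -0.0798  0.1442] now-axes [ 0.2927 -0.0796  0.1442]
```

View pics/s17c.png

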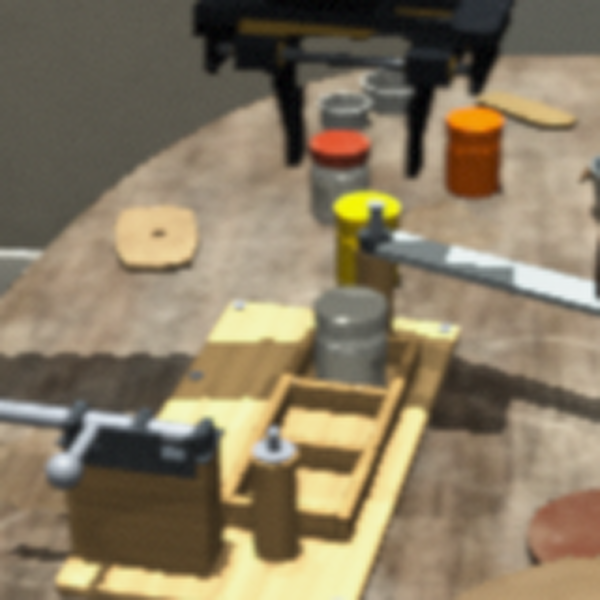

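View pics/w17.png

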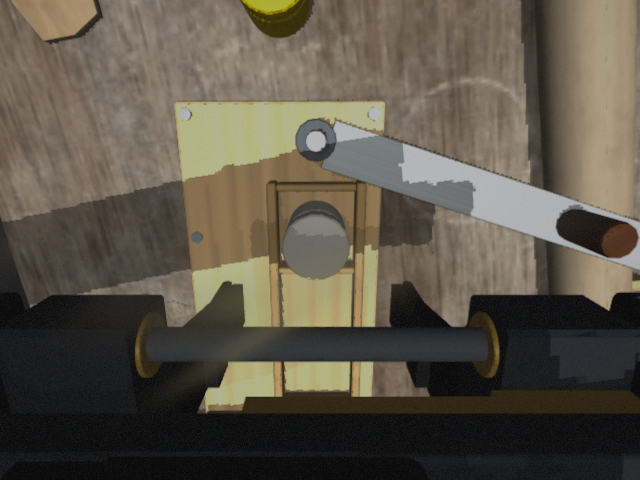

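```bash
python3 -m pendant '[[[0,0,0],[0.049,-0.0133,0],-0.7],[[0,0,0],[0.049,-0.0133,0],-0.7],[[0,0,0],[0.049,-0.0133,0],-0.7],[[0,0,0],[0.049,-0.0133,0],-0.7],[[0,0,0],[0.049,-0.0133,0],-0.7],[[0,0,0],[0.0485,-0.0133,0.02],-0.7],[[0,0,0],[0,0,0],-0.7],[[0,0,0],[0,0,0],-0.7]]' 25; python3 - <<'E'
from h import *
need(w=[.4876,.2826,.049])
im=snap("wrist","w18"); print(proj(im,[.4876,.2826,.067]))
E
```

```text
time: 19.3
position: [0.4878, 0.2828, 0.1536]
tool_rot: [-2.386, -2.042, 0.005]
ft_force: [1.6, -0.2, 0.0]
grip_width: 0.849
t 19.3 grasp world [0.4878 0.2828 0.1726] carrier [-0.0795  0.3642  0.1726] width 0.849 F [ 1.6 -0.2  0. ]
turn err deg (tool) [-0.14  0.1   0.03]
tool shift after turn [-0.0002 -0.0002  0.1236] now-axes [-0.000e+00  1.000e-04  1.236e-01]
(np.float64(317.29795422463644), np.float64(250.51051803767422))
```

View pics/w18.png

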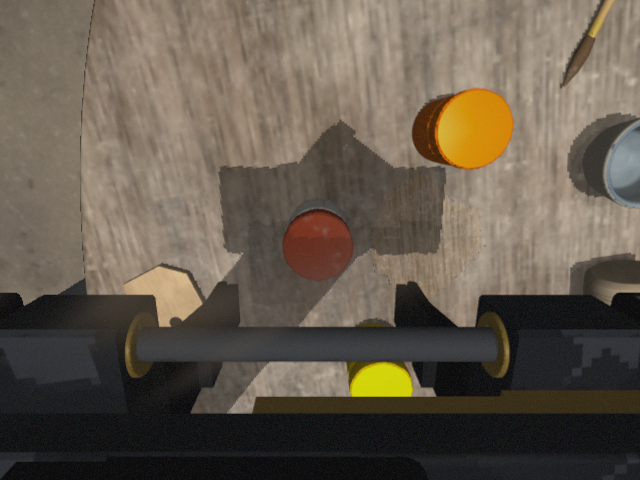

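```bash
python3 -m pendant '[[[0,0,0],[0.001,0,0.03],-0.7],[[0,0,0],[0,0,0.035],-0.7],[[0,0,0],[0,0,0.035],-0.7],[[0,0,0],[0,0,0.022],-0.7],[[0,0,0],[0,0,0],-0.7],[[0,0,0],[0,0,0],1],[[0,0,0],[0,0,0],1],[[0,0,0],[0,0,0],1]]' 20;  python3 -m pendant '[[[0,0,0],[0,0,0],1],[[0,0,0],[0,0,0],1]]' 25; python3 - <<'E'
from h import *
need(w=[.4876,.2826,.049])
E
```

```text
time: 20.35
position: [0.4892, 0.2849, 0.0342]
tool_rot: [2.387, 2.042, 0.002]
ft_force: [-1.0, 0.3, -0.1]
grip_width: 0.589
time: 20.6
position: [0.489, 0.2849, 0.0339]
tool_rot: [2.387, 2.042, 0.001]
ft_force: [-0.8, 0.3, 4.3]
grip_width: 0.555
t 20.6 grasp world [0.489  0.2849 0.0529] carrier [-0.0787  0.3665  0.0529] width 0.555 F [-0.8  0.3  4.3]
turn err deg (tool) [ 0.06 -0.02  0.01]
tool shift after turn [-0.0025 -0.001   0.0039] now-axes [-0.0025 -0.001   0.0039]
```

```bash
python3 -m pendant '[[[0,0,0],[0,0,-0.02],1],[[0,0,0],[0,0,-0.04],1],[[0,0,0],[0,0,-0.045],1],[[0,0,0],[0,0,-0.045],1],[[0,0,0],[0,0,0],1],[[0,0,0],[0,0,0],1]]' 25; python3 - <<'E'
from h import *
need(c=(0,0,.0649))
s=snap("side","s20"); crop(s,190,80,390,240,"s20c")
E
```

```text
time: 21.35
position: [0.4882, 0.2841, 0.1829]
tool_rot: [2.387, 2.042, -0.001]
ft_force: [-0.1, 0.1, -1.0]
grip_width: 0.553
t 21.35 grasp world [0.4882 0.2842 0.2019] carrier [-0.0794  0.3656  0.2019] width 0.553 F [-0.1  0.1 -1. ]
turn err deg (tool) [-0.02  0.06  0.  ]
tool shift after turn [-0.3656  0.0794  0.137 ] now-axes [-0.3654  0.0794  0.1373]
```

View pics/s20c.png

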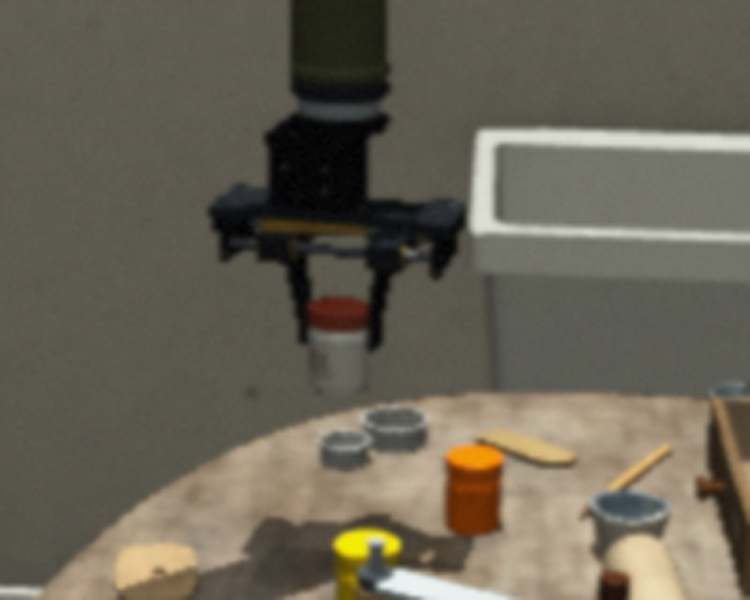

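```bash
python3 -m pendant '[[[0,0,0],[-0.052,0.0113,0],1],[[0,0,0],[-0.052,0.0113,0],1],[[0,0,0],[-0.052,0.0113,0],1],[[0,0,0],[-0.052,0.0113,0],1],[[0,0,0],[-0.052,0.0113,0],1],[[0,0,0],[-0.052,0.0113,0],1],[[0,0,0],[-0.0525,0.0113,0],1],[[0,0,0],[0,0,0],1]]' 25;python3 -m pendant '[[[0,0,0],[0,0,0],1]]'; python3 - <<'E'
from h import *
need(c=(0,0,.0649))
s=snap("side","s21"); crop(s,190,130,350,330,"s21c")
im=snap("wrist","w21")
for u,v in [(317,250),(317,262),(317,320)]: print(v, w2c(depth_pt(im,u,v)).round(4))
E
```

```text
time: 22.4
position: [0.5086, -0.0934, 0.1812]
tool_rot: [-2.395, -2.03, 0.005]
ft_force: [0.1, 0.6, -1.1]
grip_width: 0.551
time: 22.52
position: [0.5094, -0.0869, 0.1819]
tool_rot: [-2.385, -2.04, 0.001]
ft_force: [-0.2, 0.8, -0.3]
grip_width: 0.556
t 22.52 grasp world [ 0.5094 -0.0869  0.2009] carrier [-0.0008  0.0023  0.2009] width 0.556 F [-0.2  0.8 -0.3]
turn err deg (tool) [-0.15 -0.08  0.01]
tool shift after turn [-0.0023  0.0008  0.136 ] now-axes [-0.0025  0.0012  0.136 ]
250 [-0.0011  0.0268  0.1707]
262 [-0.0011  0.0264  0.1875]
320 [-0.001  0.012  0.214]
```

View pics/w21.png

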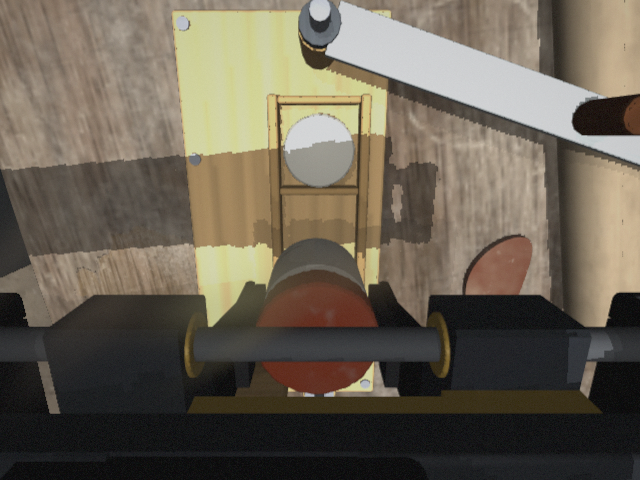

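View pics/s21c.png

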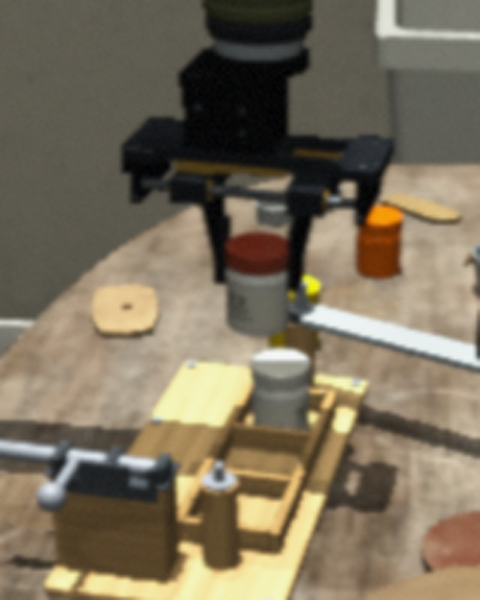

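```bash
python3 -m pendant '[[[0,0,0],[-0.001,0.001,0.03],1],[[0,0,0],[0,0,0.035],1],[[0,0,0],[0,0,0.03],1],[[0,0,0],[0,0,0.02],1],[[0,0,0],[0,0,0.012],1],[[0,0,0],[0,0,0.005],1],[[0,0,0],[0,0,0],1],[[0,0,0],[0,0,0],1]]' 25; python3 - <<'E'
from h import *
need(c=(0,0,.0649))
s=snap("side","s22"); crop(s,190,170,350,330,"s22c")
E
```

```text
time: 23.62
position: [0.5117, -0.0889, 0.052]
tool_rot: [2.386, 2.041, 0.001]
ft_force: [0.3, 0.4, -2.2]
grip_width: 0.552
t 23.62 grasp world [ 0.5117 -0.0889  0.071 ] carrier [0.0017 0.0007 0.071 ] width 0.552 F [ 0.3  0.4 -2.2]
turn err deg (tool) [0.08 0.02 0.01]
tool shift after turn [-0.0007 -0.0017  0.0061] now-axes [-0.0007 -0.0017  0.0061]
```

View pics/s22c.png

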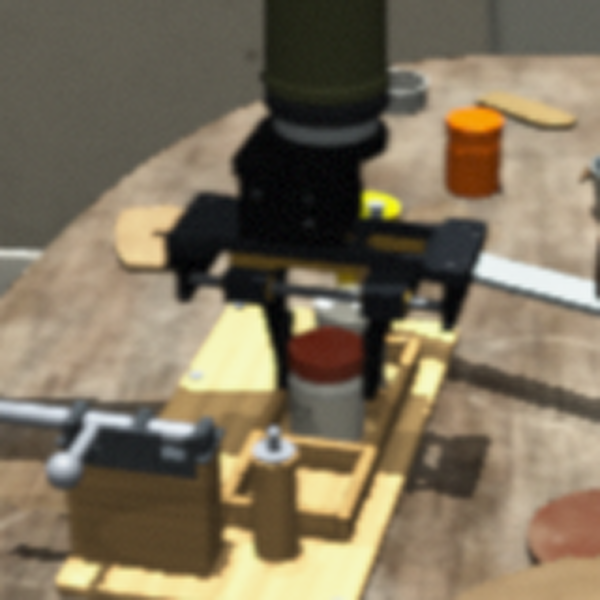

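```bash
python3 -m pendant '[[[0,0,0],[0,-0.001,0.003],1],[[0,0,0],[0,0,0.0025],1],[[0,0,0],[0,0,0],1],[[0,0,0],[0,0,0],1]]' 25; python3 - <<'E'
from h import *
need(c=(0,0,.0649))
E
```

```text
time: 24.18
position: [0.5101, -0.0887, 0.046]
tool_rot: [2.387, 2.042, -0.0]
ft_force: [-1.6, 0.6, 2.9]
grip_width: 0.552
t 24.18 grasp world [ 0.5101 -0.0887  0.065 ] carrier [0.0001 0.0006 0.065 ] width 0.552 F [-1.6  0.6  2.9]
turn err deg (tool) [-0.    0.01  0.01]
tool shift after turn [-0.0006 -0.0001  0.0001] now-axes [-0.0006 -0.0001  0.0001]
```

```bash
python3 -m pendant '[[[0,0,0],[0,0,0],0.2],[[0,0,0],[0,0,0],-0.5],[[0,0,0],[0,0,0],-0.6],[[0,0,0],[0,0,-0.03],-0.6],[[0,0,0],[0,0,-0.05],-0.6],[[0,0,0],[0,0,-0.06],-0.3],[[0,0,0],[0,0,-0.04],-0.1],[[0,0,0],[0,0,0],0]]' 25; python3 - <<'E'
from h import *
t=snap("top","t25"); s=snap("side","s25"); crop(s,190,170,390,330,"s25c"); im=snap("wrist","w25")
need()
E
```

```text
time: 25.18
position: [0.5124, -0.089, 0.2292]
tool_rot: [2.383, 2.038, 0.006]
ft_force: [0.4, -0.2, 0.0]
grip_width: 0.554
t 25.32 grasp world [ 0.5095 -0.0888  0.2436] carrier [-0.0005  0.0005  0.2436] width 0.514 F [-0.4  1.  -0.5]
turn err deg (tool) [-0.09  0.    0.  ]
```

View pics/s25c.png

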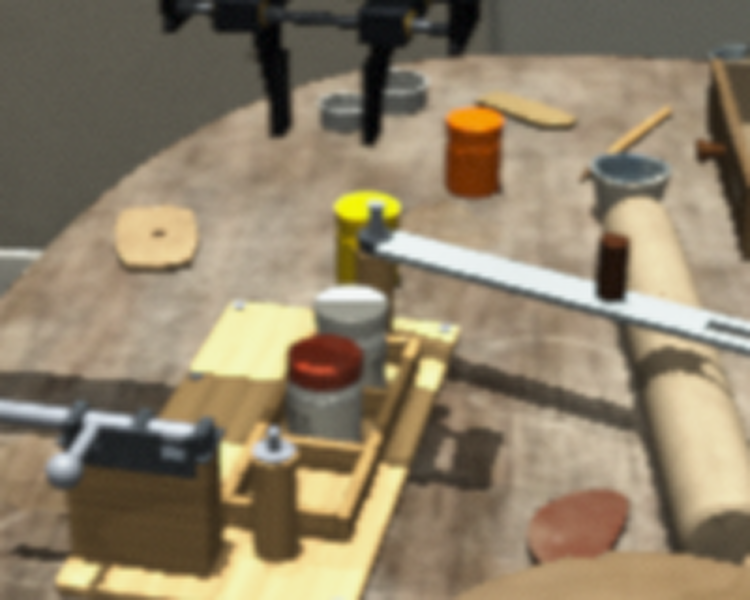

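View pics/w25.png

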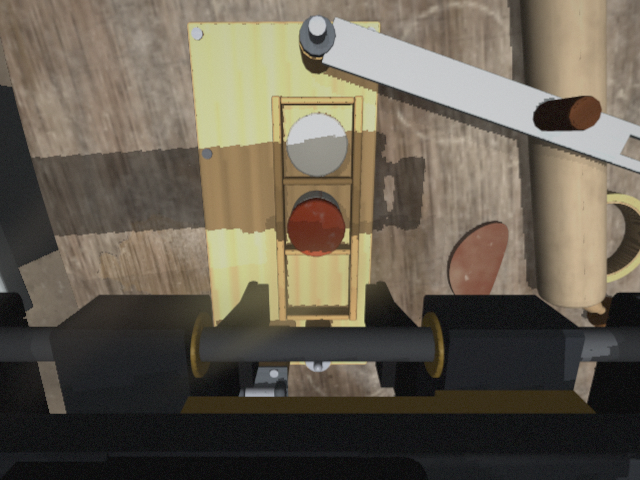

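View pics/t25.png

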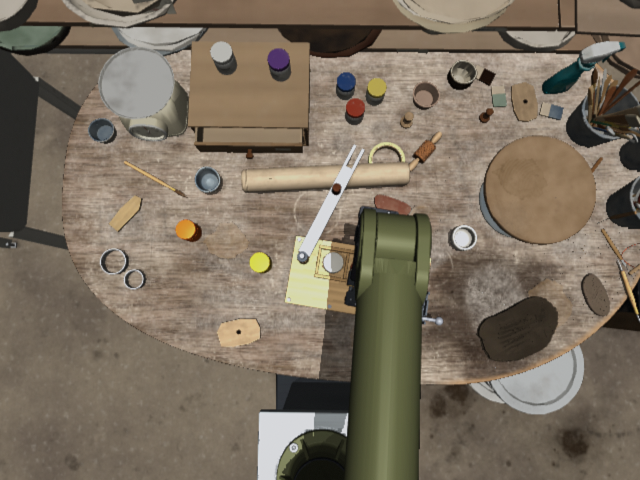

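```bash
python3 - <<'E'
from h import *
t=load("pics/top25.npz") if 0 else load("pics/t25.npz"); w=load("pics/w25.npz")
a=on_z(t,336.6,188,.136); b=on_z(w,584,112,.136)
for p in (a,b):
    q=w2c(p); print(p.round(4),q.round(4), np.arctan2(q[0],.145-q[1]), np.hypot(q[0],.145-q[1]))
E
python3 - <<'E'
from h import *
a=1.26; need(c=(.18*np.sin(a),.145-.18*np.cos(a),.116))
E
```

```text
[ 0.6904 -0.028   0.136 ] [0.1688 0.0885 0.136 ] 1.2479462808563122 0.17796010327854628
[ 0.6915 -0.0248  0.136 ] [0.1695 0.0918 0.136 ] 1.2668298946732024 0.1776007422530108
t 25.32 grasp world [ 0.5095 -0.0888  0.2436] carrier [-0.0005  0.0005  0.2436] width 0.514 F [-0.4  1.  -0.5]
turn err deg (tool) [-0.09  0.    0.  ]
tool shift after turn [0.0895 0.1719 0.1276] now-axes [0.0895 0.1721 0.1273]
```

```bash
python3 -m pendant '[[[0,0,0],[0.0225,0.0425,0],0],[[0,0,0],[0.0225,0.0425,0],0],[[0,0,0],[0.0225,0.0425,0],0],[[0,0,0],[0.022,0.043,0],0],[[0,0,0],[0,0,0],0],[[0,0,0],[0,0,0.04],0],[[0,0,0],[0,0,0.03],0],[[0,0,0],[0,0,0],0]]' 25; python3 - <<'E'
from h import *
need(c=(.17,.09,.116))
im=snap("wrist","w26");s=snap("side","s26"); crop(s,290,130,450,250,"s26c");print(proj(im,c2w((.170,.09,.136))))
E
```

```text
time: 26.32
position: [0.6892, -0.0277, 0.1519]
tool_rot: [-2.384, -2.039, 0.01]
ft_force: [1.0, -0.5, 1.1]
grip_width: 0.498
t 26.32 grasp world [ 0.6893 -0.0277  0.1709] carrier [0.1677 0.0886 0.1709] width 0.498 F [ 1.  -0.5  1.1]
turn err deg (tool) [-0.42  0.1  -0.  ]
tool shift after turn [0.0014 0.0023 0.0549] now-axes [0.0015 0.0027 0.0549]
(np.float64(322.4068032567751), np.float64(288.88549655382946))
```

View pics/w26.png

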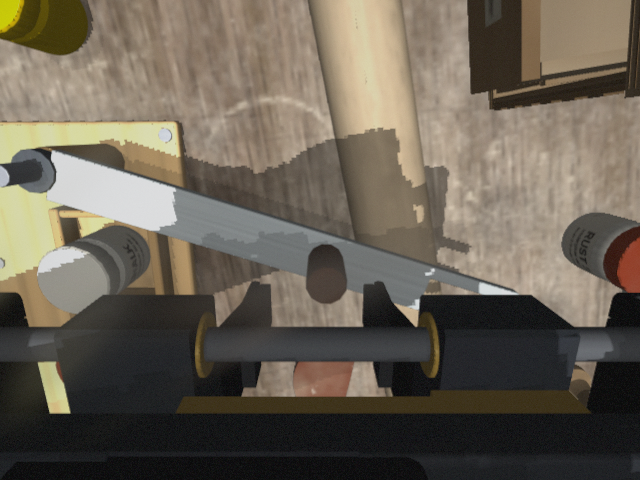

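```bash
python3 -m pendant '[[[0,0,0],[0.002,0.003,0],0],[[0,0,0],[0,0,0.025],0],[[0,0,0],[0,0,0.0275],0],[[0,0,0],[0,0,0],0],[[0,0,0],[0,0,0],1],[[0,0,0],[0,0,0],1],[[0,0,0],[0,0,0],1],[[0,0,0],[0,0,0],1]]' 25; python3 - <<'E'
from h import *
need(c=(.17,.09,.116))
E
python3 -m pendant '[[[0,0,0],[0,0,-0.01],1],[[0,0,0],[0,0,-0.01],1],[[0,0,0],[0,0,0],1],[[0,0,0],[0,0,0],1]]' 30;python3 - <<'E'
from h import *
need(c=(.17,.09,.116))
s=snap("side","s27"); crop(s,190,130,430,310,"s27c")
E
```

```text
time: 27.42
position: [0.6951, -0.0244, 0.1036]
tool_rot: [-2.386, -2.042, 0.001]
ft_force: [-1.9, 2.3, 1.3]
grip_width: 0.244
t 27.43 grasp world [ 0.6951 -0.0245  0.1226] carrier [0.173  0.0928 0.1226] width 0.244 F [-1.9  2.3  1.3]
turn err deg (tool) [-0.06 -0.02  0.03]
tool shift after turn [-0.0028 -0.003   0.0066] now-axes [-0.0028 -0.0029  0.0066]
time: 27.92
position: [0.6948, -0.0243, 0.1235]
tool_rot: [-2.385, -2.042, 0.001]
ft_force: [-3.6, 2.4, -2.8]
grip_width: 0.247
t 27.93 grasp world [ 0.6949 -0.0243  0.1425] carrier [0.1726 0.0929 0.1425] width 0.247 F [-3.6  2.4 -2.8]
turn err deg (tool) [-0.11 -0.02  0.05]
tool shift after turn [-0.0029 -0.0026  0.0265] now-axes [-0.0029 -0.0026  0.0265]
```

View pics/s27c.png

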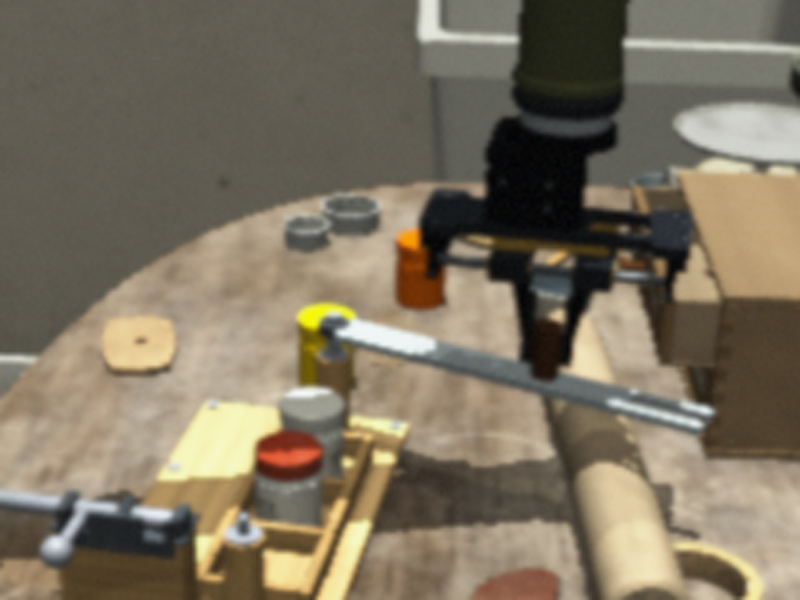

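```bash
python3 -m pendant '[[[0,0,0],[-0.0155,-0.0065,0],1],[[0,0,0],[-0.0145,-0.0075,0],1],[[0,0,0],[-0.014,-0.009,0],1],[[0,0,0],[-0.013,-0.0095,0],1],[[0,0,0],[-0.012,-0.0105,0],1],[[0,0,0],[-0.011,-0.0115,0],1],[[0,0,0],[0,0,0],1]]' 30;python3 - <<'E'
from h import *
a=.72;need(c=(.18*np.sin(a),.145-.18*np.cos(a),.135))
E
```

```text
time: 28.85
position: [0.6293, -0.1013, 0.124]
tool_rot: [2.387, 2.033, -0.003]
ft_force: [4.5, -5.4, -3.0]
grip_width: 0.245
t 28.85 grasp world [ 0.6292 -0.1012  0.143 ] carrier [0.1197 0.0068 0.143 ] width 0.245 F [ 4.5 -5.4 -3. ]
turn err deg (tool) [ 0.18  0.3  -0.24]
tool shift after turn [ 0.0029 -0.001   0.008 ] now-axes [ 0.003  -0.0011  0.0079]
```

```bash
python3 -m pendant '[[[0,0,0],[-0.0105,-0.012,0],1],[[0,0,0],[-0.009,-0.0135,0],1],[[0,0,0],[-0.0075,-0.0145,0],1],[[0,0,0],[-0.0065,-0.015,0],1],[[0,0,0],[-0.005,-0.0155,0],1],[[0,0,0],[-0.0035,-0.016,0],1],[[0,0,0],[0,0,0],1]]' 30;python3 - <<'E'
from h import *
need(c=(.001,-.0368,.135))
s=snap("side","s28"); crop(s,190,170,350,330,"s28c")
im=snap("wrist","w28")
E
```

```text
time: 29.72
position: [0.5356, -0.1276, 0.1234]
tool_rot: [2.388, 2.037, -0.007]
ft_force: [0.9, -6.5, -2.5]
grip_width: 0.242
t 29.73 grasp world [ 0.5357 -0.1275  0.1424] carrier [ 0.0314 -0.0337  0.1424] width 0.242 F [ 0.9 -6.5 -2.5]
turn err deg (tool) [-0.04  0.29 -0.15]
tool shift after turn [-0.0031 -0.0304  0.0074] now-axes [-0.0031 -0.0303  0.0074]
```

View pics/s28c.png

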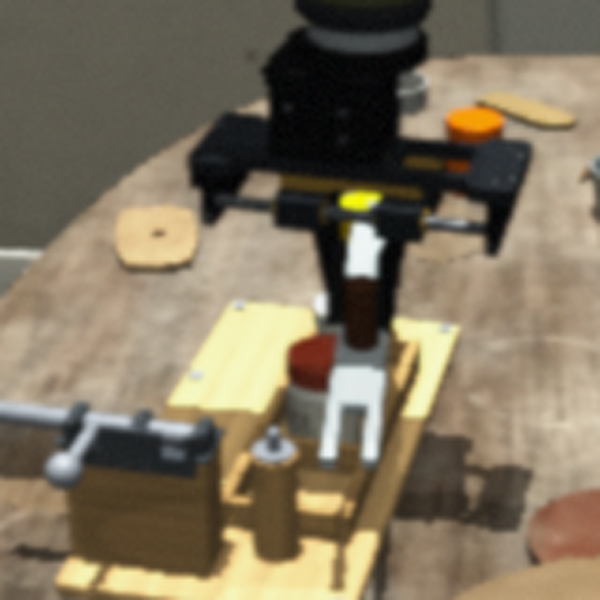

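```bash
python3 -m pendant '[[[0,0,0],[-0.003,-0.015,0],1],[[0,0,0],[-0.001,-0.0145,0],1],[[0,0,0],[0,0,0],1],[[0,0,0],[0,0,0],1]]' 30;python3 - <<'E'
from h import *
need(c=(.001,-.0368,.135))
s=snap("side","s29"); crop(s,190,200,310,330,"s29c")
im=snap("wrist","w29"); crop(im,240,240,400,420,"w29c")
E
```

```text
time: 30.32
position: [0.5072, -0.124, 0.1232]
tool_rot: [2.387, 2.042, -0.003]
ft_force: [-0.9, -5.2, -2.7]
grip_width: 0.244
t 30.32 grasp world [ 0.5072 -0.124   0.1422] carrier [ 0.0027 -0.0347  0.1422] width 0.244 F [-0.9 -5.2 -2.7]
turn err deg (tool) [-0.05  0.1   0.03]
tool shift after turn [-0.0021 -0.0017  0.0072] now-axes [-0.0021 -0.0017  0.0072]
```

View pics/s29c.png

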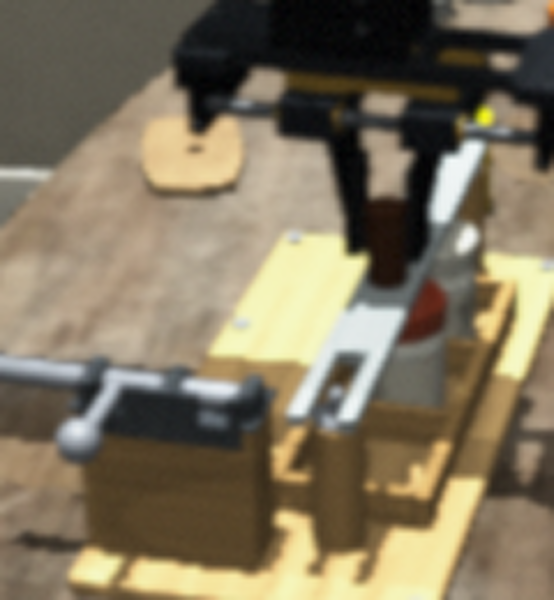

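View pics/w29.png

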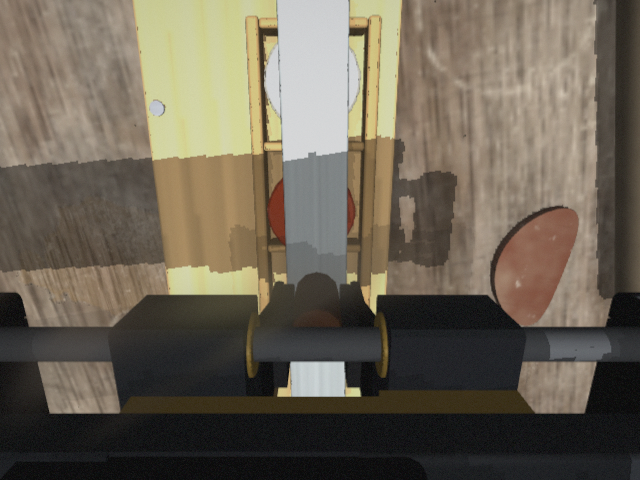

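```bash
python3 -m pendant '[[[0,0,0],[-0.001,-0.0015,0],1],[[0,0,0],[0,0,0],1],[[0,0,0],[0,0,0],1]]' 30;python3 - <<'E'
from h import *
need(c=(.001,-.0368,.135))
s=snap("side","s30"); crop(s,245,250,285,300,"s30c",12)
for nm,z in (("stud top",.098),("stud low",.084)): print(nm,[(np.array(proj(s,c2w((0,-.125,z))))-[245,250])*12])
for x in (-.0155,-.0075,.0075,.0155):
    print(x,[((np.array(proj(s,c2w((x,y,.112))))-[245,250])*12).round(0).tolist() for y in (-.161,-.125,-.103)])
E
```

```text
time: 30.8
position: [0.5062, -0.1239, 0.1232]
tool_rot: [-2.387, -2.042, -0.0]
ft_force: [0.7, -5.0, -2.6]
grip_width: 0.249
t 30.8 grasp world [ 0.5062 -0.1239  0.1422] carrier [ 0.0017 -0.0347  0.1422] width 0.249 F [ 0.7 -5.  -2.6]
turn err deg (tool) [-0.   -0.    0.03]
tool shift after turn [-0.0021 -0.0007  0.0072] now-axes [-0.0021 -0.0007  0.0072]
stud top [array([204.68423246, 405.13170393])]
stud low [array([206.14413872, 471.33757101])]
-0.0155 [[59.0, 434.0], [119.0, 328.0], [154.0, 266.0]]
-0.0075 [[104.0, 440.0], [162.0, 333.0], [196.0, 271.0]]
0.0075 [[188.0, 450.0], [244.0, 343.0], [276.0, 281.0]]
0.0155 [[234.0, 456.0], [288.0, 349.0], [319.0, 286.0]]
```

View pics/s30c.png

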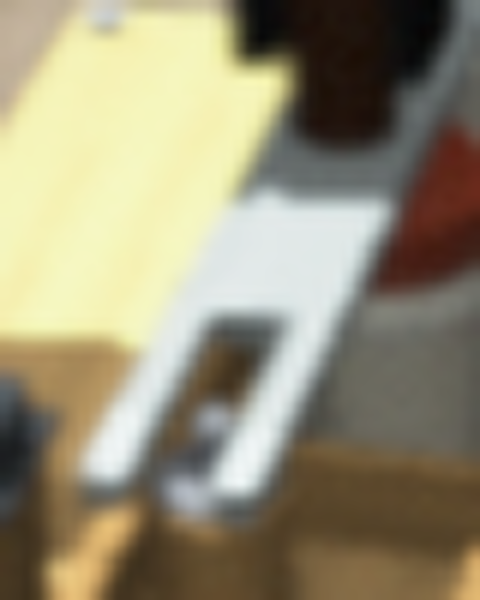

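```bash
python3 -m pendant '[[[0,0,0],[-0.001,-0.001,0],1],[[0,0,0],[0,0,0.004],1],[[0,0,0],[0,0,0.004],1],[[0,0,0],[0,0,0],1]]' 30;python3 - <<'E'
from h import *
need(c=(.001,-.0368,.135))
s=snap("side","s31"); crop(s,245,250,285,300,"s31c",12)
E
python3 -m pendant '[[[0,0,0],[0,0,0.004],1],[[0,0,0],[0,0,0],1],[[0,0,0],[0,0,0],1]]' 30
```

```text
time: 31.35
position: [0.5049, -0.1239, 0.1148]
tool_rot: [-2.386, -2.042, -0.001]
ft_force: [1.3, 0.3, -2.5]
grip_width: 0.245
t 31.35 grasp world [ 0.5049 -0.124   0.1338] carrier [ 0.0004 -0.035   0.1338] width 0.245 F [ 1.3  0.3 -2.5]
turn err deg (tool) [-0.03 -0.07  0.03]
tool shift after turn [-0.0018  0.0006 -0.0012] now-axes [-0.0018  0.0006 -0.0012]
time: 31.78
position: [0.505, -0.1241, 0.1112]
tool_rot: [-2.386, -2.042, -0.001]
ft_force: [0.9, 2.2, -2.3]
grip_width: 0.246
```

View pics/s31c.png

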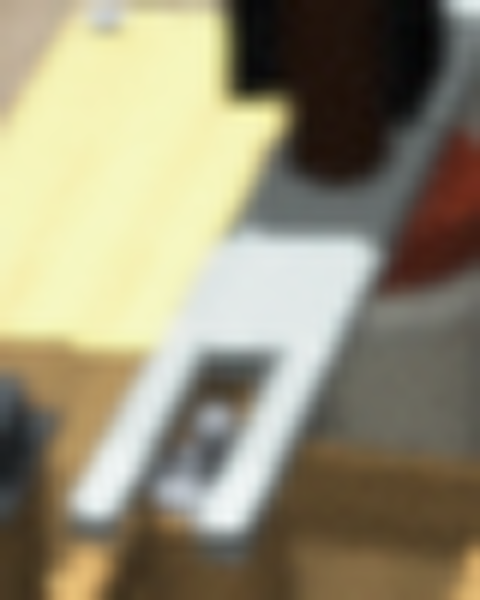

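```bash
python3 -m pendant '[[[0,0,0],[0,0,0.004],1],[[0,0,0],[0,0,0.003],1],[[0,0,0],[0,0,0],1],[[0,0,0],[0,0,0],1]]' 30;python3 - <<'E'
from h import *
need(c=(.001,-.0368,.1226))
s=snap("side","s32"); crop(s,245,250,285,300,"s32c",12)
E
```

```text
time: 32.28
position: [0.5051, -0.1247, 0.1045]
tool_rot: [2.387, 2.042, 0.0]
ft_force: [0.5, 3.1, 0.7]
grip_width: 0.243
t 32.27 grasp world [ 0.5051 -0.1247  0.1235] carrier [ 0.0007 -0.0357  0.1235] width 0.243 F [0.5 3.1 0.7]
turn err deg (tool) [ 0.01 -0.    0.02]
tool shift after turn [-0.0011  0.0003  0.0009] now-axes [-0.0011  0.0003  0.0009]
```

View pics/s32c.png

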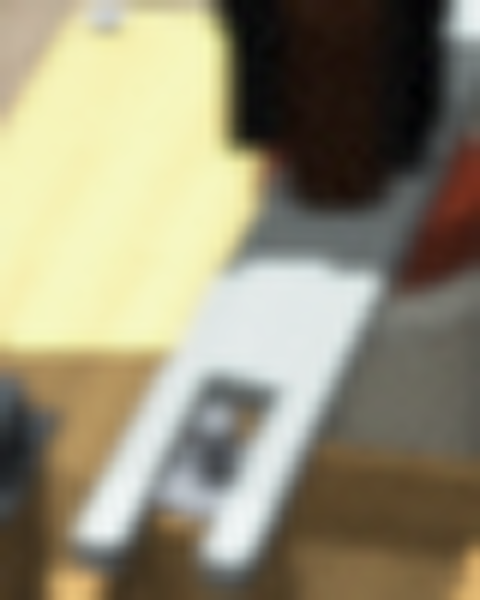

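```bash
python3 -m pendant '[[[0,0,0],[0,0,0],0.4],[[0,0,0],[0,0,0],0],[[0,0,0],[0,0,0],0],[[0,0,0],[0,0,-0.04],0],[[0,0,0],[0,0,-0.06],0],[[0,0,0],[-0.04,-0.024,-0.015],0],[[0,0,0],[-0.04,-0.024,0],0],[[0,0,0],[0,0,0],0]]' 30;python3 - <<'E'
from h import *
need(c=(-.097,-.197,.101))
s=snap("side","s33"); crop(s,190,170,350,330,"s33c")
E
```

```text
time: 33.33
position: [0.4426, -0.2005, 0.2194]
tool_rot: [2.394, 2.032, -0.004]
ft_force: [0.8, 0.6, 0.9]
grip_width: 0.498
t 33.33 grasp world [ 0.4426 -0.2004  0.2384] carrier [-0.0493 -0.1202  0.2384] width 0.498 F [0.8 0.6 0.9]
turn err deg (tool) [-0.05  0.15 -0.42]
tool shift after turn [-0.0768 -0.0477  0.1374] now-axes [-0.0768 -0.047   0.1376]
```

View pics/s33c.png

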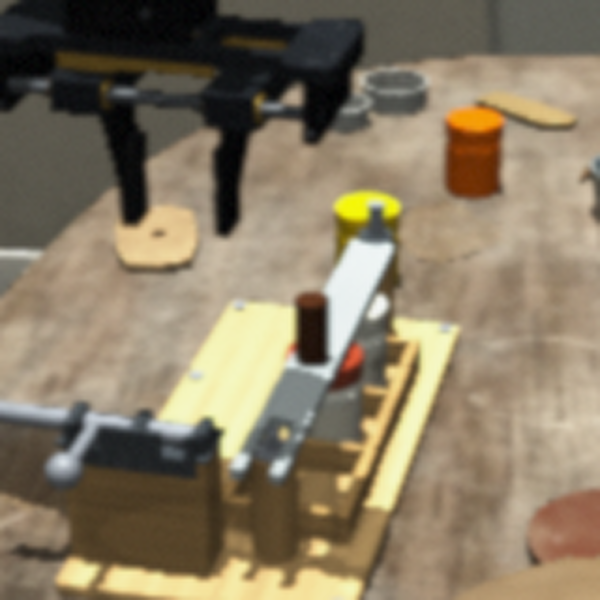

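```bash
python3 -m pendant '[[[0,0,-0.2],[-0.034,-0.016,0],0],[[0,0,0],[-0.034,-0.016,0],0],[[0,0,0],[-0.034,-0.0155,0],0],[[0,0,0],[0,0,0],0],[[0,0,0],[0,0,0],0]]' 15;python3 - <<'E'
from h import *
need(c=(-.097,-.197,.101))
im=snap("wrist","w34"); t=snap("top","t34")
print(proj(im,c2w((-.097,-.197,.101))),proj(im,c2w((0,-.125,.098))))
E
```

```text
time: 34.0
position: [0.3837, -0.2886, 0.2191]
tool_rot: [-2.381, -2.048, -0.001]
ft_force: [0.5, 0.4, 0.3]
grip_width: 0.498
t 34.0 grasp world [ 0.3837 -0.2886  0.2381] carrier [-0.0938 -0.2165  0.2381] width 0.498 F [0.5 0.4 0.3]
turn err deg (tool) [ 0.01 -0.05  0.32]
tool shift after turn [ 0.0195 -0.0032  0.1371] now-axes [ 0.0194 -0.0031  0.1371]
(np.float64(312.9977035445402), np.float64(213.8442992950452)) (np.float64(448.6444720080075), np.float64(115.30442974924827))
```

View pics/w34.png

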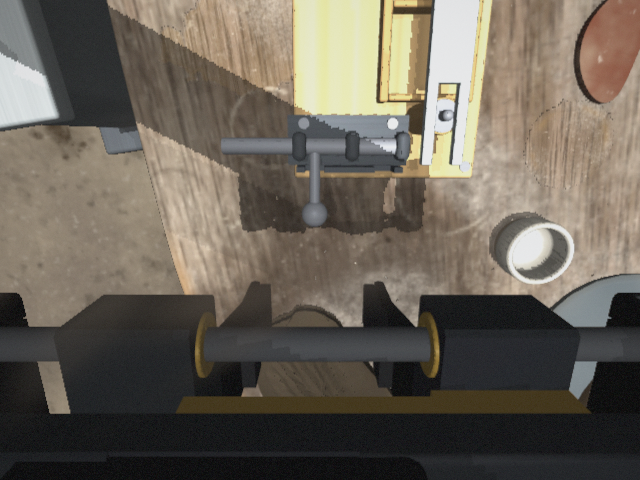

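```bash
python3 -m pendant '[[[0,0,0.3],[0.0195,-0.0025,0],0],[[0,0,0],[0,0,0.04],0],[[0,0,0],[0,0,0.04],0],[[0,0,0],[0,0,0.04],0],[[0,0,0],[0,0,0.016],0],[[0,0,0],[0,0,0],0],[[0,0,0],[0,0,0],1],[[0,0,0],[0,0,0],1]]' 15;python3 -m pendant '[[[0,0,0],[0,0,0],1],[[0,0,0],[0,0,0],1]]' 15;python3 - <<'E'
from h import *
need(c=(-.097,-.197,.101))
s=snap("side","s35"); crop(s,160,170,320,330,"s35c")
E
```

```text
time: 35.1
position: [0.384, -0.271, 0.0847]
tool_rot: [2.387, 2.038, 0.0]
ft_force: [0.2, 0.4, 0.5]
grip_width: 0.358
time: 35.35
position: [0.3844, -0.271, 0.0841]
tool_rot: [2.387, 2.038, 0.002]
ft_force: [3.3, -2.1, 0.6]
grip_width: 0.216
t 35.35 grasp world [ 0.3844 -0.2709  0.1031] carrier [-0.0959 -0.1989  0.1031] width 0.216 F [ 3.3 -2.1  0.6]
turn err deg (tool) [ 0.17  0.07 -0.09]
tool shift after turn [ 0.0019 -0.0011  0.0021] now-axes [ 0.0019 -0.0011  0.0021]
```

View pics/s35c.png

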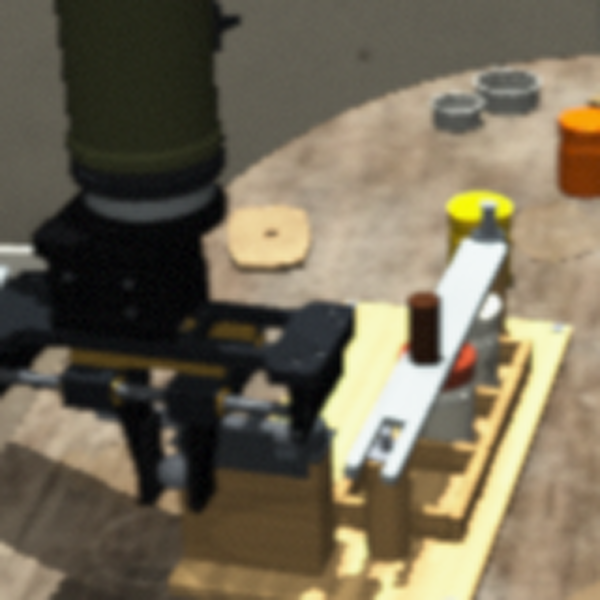

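Ball gripped (18.8 mm); the bar lies on the stud. Lift the handle along its arc.

```bash
python3 -m pendant '[[[0,0,0],[0.0015,0,-0.0125],1],[[0,0,0],[0.0045,0,-0.0115],1],[[0,0,0],[0.0075,0,-0.010],1],[[0,0,0],[0.0095,0,-0.008],1],[[0,0,0],[0.0065,0,-0.0035],1],[[0,0,0],[0,0,0],1]]' 15;python3 - <<'E'
from h import *
need(c=(-.097,-.1666,.1466))
s=snap("side","s36"); crop(s,160,170,320,330,"s36c")
E
```

```text
time: 36.15
position: [0.3887, -0.2417, 0.1298]
tool_rot: [2.386, 2.039, 0.0]
ft_force: [4.9, -3.6, 2.9]
grip_width: 0.211
t 36.15 grasp world [ 0.3887 -0.2417  0.1488] carrier [-0.0961 -0.1693  0.1488] width 0.211 F [ 4.9 -3.6  2.9]
turn err deg (tool) [ 0.14  0.12 -0.05]
tool shift after turn [ 0.0027 -0.0009  0.0022] now-axes [ 0.0027 -0.0009  0.0022]
```

View pics/s36c.png

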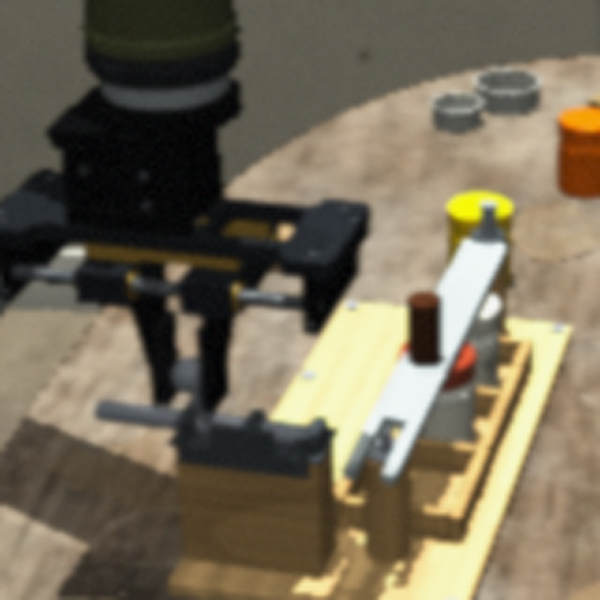

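```bash
python3 -m pendant '[[[0,0,0],[0,0.013,0],1],[[0,0,0],[0,0.013,0],1],[[0,0,0],[0,0.013,0],1],[[0,0,0],[0,0.012,0],1],[[0,0,0],[0,0,0],1],[[0,0,0],[0,0,0],1]]' 15;python3 - <<'E'
from h import *
need(c=(-.047,-.1666,.1466))
s=snap("side","s37"); crop(s,190,170,350,330,"s37c")
E
```

```text
time: 36.95
position: [0.4372, -0.2509, 0.1289]
tool_rot: [-2.39, -2.038, 0.004]
ft_force: [-0.2, -3.2, 5.7]
grip_width: 0.213
t 36.95 grasp world [ 0.4372 -0.2509  0.1479] carrier [-0.0467 -0.1709  0.1479] width 0.213 F [-0.2 -3.2  5.7]
turn err deg (tool) [-0.1   0.1  -0.17]
tool shift after turn [ 0.0043 -0.0003  0.0013] now-axes [ 0.0043 -0.0003  0.0013]
```

View pics/s37c.png

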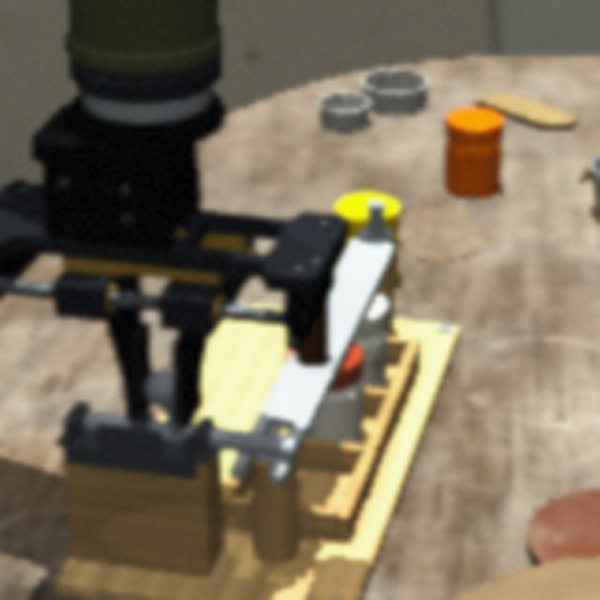

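```bash
python3 -m pendant '[[[0,0,0],[-0.0065,0.0005,0.0035],1],[[0,0,0],[-0.0095,0,0.008],1],[[0,0,0],[-0.0075,0,0.010],1],[[0,0,0],[-0.0045,0,0.0115],1],[[0,0,0],[-0.0005,0,0.0125],1],[[0,0,0],[0,0,0],1]]' 15;python3 - <<'E'
from h import *
need(c=(-.047,-.197,.101))
s=snap("side","s38"); crop(s,190,170,350,330,"s38c")
E
```

```text
time: 37.75
position: [0.4336, -0.2774, 0.0821]
tool_rot: [-2.388, -2.04, 0.001]
ft_force: [0.3, -0.2, -0.4]
grip_width: 0.217
t 37.75 grasp world [ 0.4337 -0.2774  0.1011] carrier [-0.0462 -0.1977  0.1011] width 0.217 F [ 0.3 -0.2 -0.4]
turn err deg (tool) [-0.07 -0.01 -0.08]
tool shift after turn [ 0.0007 -0.0008  0.0001] now-axes [ 0.0007 -0.0008  0.0001]
```

View pics/s38c.png

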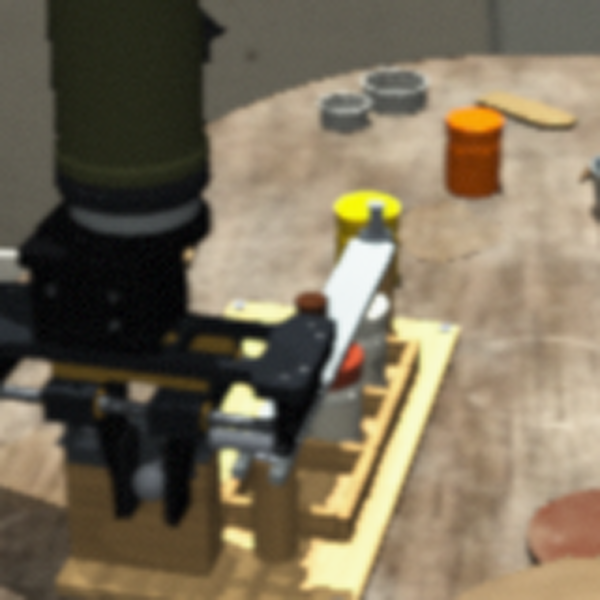

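Down in the notch. Release, rise, back off to the right, and check.

```bash
python3 -m pendant '[[[0,0,0],[0,0,0],0.3],[[0,0,0],[0,0,0],0],[[0,0,0],[0,0,0],0],[[0,0,0],[0,0,-0.04],0],[[0,0,0],[0,0,-0.06],0],[[0,0,0],[-0.04,0,-0.04],0],[[0,0,0],[-0.05,0,0],0],[[0,0,0],[-0.05,0,0],0]]' 15;python3 -m pendant '[[[0,0,0],[-0.05,0,0],0],[[0,0,0],[-0.05,0,0],0],[[0,0,0],[0,0,0],0],[[0,0,0],[0,0,0],0]]';python3 - <<'E'
from h import *
s=snap("side","s39"); crop(s,190,200,330,330,"s39c")
t=snap("top","t39"); crop(t,270,220,470,340,"t39c"); need()
for q in [(-.047,-.197,.101),(0,-.035,.136)]: print(proj(t,c2w(q)),proj(s,c2w(q)))
E
```

```text
time: 38.8
position: [0.4122, -0.4173, 0.2244]
tool_rot: [2.387, 2.039, -0.001]
ft_force: [0.2, -0.5, 1.0]
grip_width: 0.497
time: 39.3
position: [0.397, -0.5136, 0.2229]
tool_rot: [-2.388, -2.04, -0.002]
ft_force: [0.2, -0.5, -0.5]
grip_width: 0.499
t 39.4 grasp world [ 0.3977 -0.5128  0.2425] carrier [-0.0452 -0.4357  0.2425] width 0.493 F [ 0.5 -0.1  0. ]
turn err deg (tool) [ 0.03 -0.03  0.05]
(np.float64(440.8126387325537), np.float64(299.4681534100801)) (np.float64(229.85040812645838), np.float64(298.2354192544738))
(np.float64(377.6197780808306), np.float64(267.53102010075855)) (np.float64(272.50281488911), np.float64(248.95489447806403))
```

View pics/s39c.png

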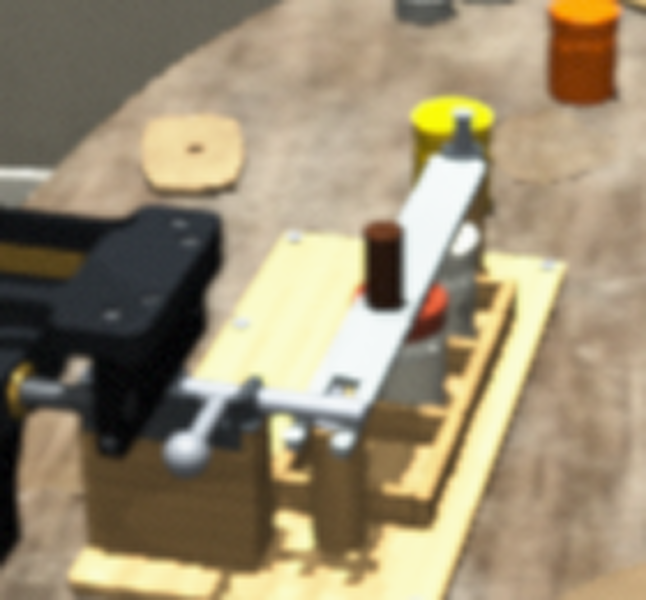

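View pics/t39c.png

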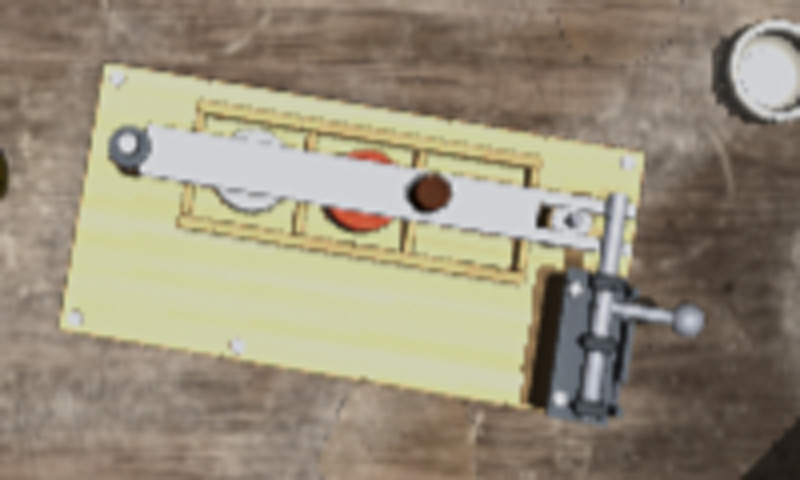

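View pics/t39.png

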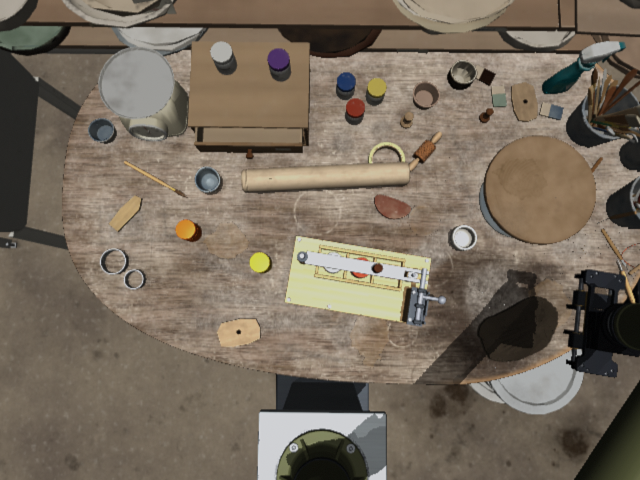

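```bash
python3 - <<'E'
from h import *
for a,b,box in [("top0","t39",(424,284,452,316)),("side0","s39",(220,286,242,308)),("top0","t39",(366,256,390,280)),("side0","s39",(264,244,282,268))]:
    A=load(f"pics/{a}.npz")["color"];B=load(f"pics/{b}.npz")["color"];u0,v0,u1,v1=box
    T=cv2.resize(A[v0:v1,u0:u1],None,fx=8,fy=8,interpolation=2);S=cv2.resize(B[v0-6:v1+6,u0-6:u1+6],None,fx=8,fy=8,interpolation=2)
    r=cv2.matchTemplate(S,T,cv2.TM_CCOEFF_NORMED);_,m,_,l=cv2.minMaxLoc(r);print(a,box,round(m,3),np.array(l)/8-6)
E
```

```text
top0 (424, 284, 452, 316) 0.973 [ 0.125 -0.75 ]
side0 (220, 286, 242, 308) 0.99 [0.875 0.125]
top0 (366, 256, 390, 280) 0.985 [0. 0.]
side0 (264, 244, 282, 268) 0.992 [-0.125  0.   ]
```

```bash
python3 -c "
from bench import order
print(order.close_job())"
```

```text
the job is handed in; nothing more can be done
None
```

I packed the two loose jars and bolted the carrier shut again, then handed the job in at about 39 s of the 192 s allowed. The hand-in gives no verdict, so what follows is from my own checks.

- **Jars:** the white-lidded jar stands in bay 3 and the red-lidded one in bay 2, both upright in the pictures. The orange and yellow look-alikes stayed where they were. The red jar had been knocked about 5 cm aside during the run, so I measured it again before picking it up.
- **Bar:** compared with the first pictures, the knob has moved by about 0.1 px or less, so the bar is back down with its slot over the stud.
- **Bolt:** the rod lies over the bar's end and the handle lies level in its first notch. The ball knob sits about 2 mm further toward shut than at the start; I take that as harmless, since the limit is 7 mm.
- **Bystanders:** the bowl and cup look unmoved in the top view, though I did not measure them.
- **Arm:** it is well clear to the right, with force readings near zero.
- **Disagreement:** at the first grasps, the measured grip position was 2 to 6 mm off what I commanded. I corrected for that as I went, and it caused no trouble.

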